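Crank up a lift table and join the waveguide test port

TASK

Fit the loose crank onto the square shaft end on top of the lift table and wind it, clockwise to raise, until the module's square brass flange is level with the flange of the test port beside it. Then push the sliding test port along its rail until the two flanges meet face to face. Leave the crank sitting on the shaft, and leave the circuit board, multimeter and screwdriver where they are.

Things in the scene. Friction and masses are not known exactly. Their poses are not given: they have to be found in the camera images.
- bench: Waveguide test bench, fixed: aluminium base plate 350 x 150 x 12 mm with a screw-driven lift table on its -x end and a sliding test port on its +x end. Origin: centre of the plate's underside, on the work surface. Its x axis runs along the plate from lift table to test port, z up. The lift's blue head block (60 x 104 mm, on two guide rods) is its highest fixed part, top at 153 mm.
- shaft_seat (a point): Top of the round bearing collar (31 mm diameter) on the upright spindle axis, 157 mm above the work surface, at bench x = -130 mm, y = 0. The brass square shaft end stands on it: 14 mm square, 30 mm tall plus a tapered tip to 35 mm. A fitted crank rests with its underside here. But for the shaft, nothing within 110 mm of the axis is higher than this.
- spindle (a joint): Angle of the spindle in rad, growing clockwise as seen from above. At 0, 2 pi, 4 pi ... the flats of the square face the bench's x and y axes. One clockwise turn raises the lift table and module by 8 mm. Range 0 to 39.3. It stays where it is left; turning takes 0.12 to 0.2 N m. At the start the module is 2.0 to 3.1 turns too low.
- module_flange (a point): Centre of the outer face of the module's brass waveguide flange, 42 x 42 x 6 mm, upright, facing bench +x. It rises with the lift table. The gold module with black heat sink is 78 x 70 x 45 mm and stands on the platform.
- port_flange (a point): Centre of the face of the test port's brass flange, also 42 x 42 x 6 mm, facing bench -x. Its height never changes (107 mm above the work surface). Level means that both flange centres, and so both top edges, are at one height.
- port (a joint): How far the test port has been slid along bench -x towards the module, in m: 0 fully back, 0.0445 fully home with the flanges face to face (end stop). Slides with about 2 N of friction and stays where it is left.
- port_back (a point): Point on the flat rear face of the port's blue upright back plate (62 mm wide, from 45 to 135 mm above the work surface), 85 mm above the work surface. The face looks to bench +x; push it here towards bench -x. The space behind it is free above the rail (24 mm above the work surface).
- crank: Loose crank, about 0.3 kg, lying flat: dark grey square boss 32 x 32 x 34 mm with a 15.6 mm square hole straight through; a flat arm 22 mm wide, 12 mm thick runs from it along the crank's x axis to a red upright handle. Origin: hole's axis, underside. The hole's sides are parallel to the crank's x and y, so it fits the shaft in four directions. It sits a little loose on the shaft. Grip the boss across its y sides.
- crank_socket (a point): Centre of the lower mouth of the crank's square hole (the crank's origin).
- crank_grip (a point): Centre of the crank's red handle, which turns freely on its own upright axis: 25 mm thick, from 13 to 74 mm above the crank's underside; this point is 44 mm above the underside and 70 mm from the hole's axis.
- board: Bystander: green circuit board 100 x 75 mm, about 14 mm tall with its parts, loose on the work surface. Origin: centre of its underside.
- meter: Bystander: yellow hand-held multimeter 180 x 88 x 45 mm, lying loose. Origin: centre of its underside.
- driver: Bystander: blue-handled screwdriver 190 mm long, 26 mm thick, lying loose. Origin: middle of its length, underside.
There are look-alikes about, which are no part of the job. Of the things that look like the crank, the middle-sized one is meant.

How it is judged (in metres and radians):
On the way, in this order (a step that is already met when the one before it is completed fails the run):
1. the crank sits on the square shaft, upright and down on the collar (distance between crank_socket and shaft_seat below 0.004 m and angle between crank's own z axis and vertical below 0.1 rad), for 0.2 s.
2. the crank has been wound until the flanges are level within 2 mm, with the port still standing back (z of module_flange in the frame of port_flange between -0.002 and 0.002 m and value of joint port below 0.02 m), for 0.3 s.
At the end, for the whole second after the job is handed in: The two flange centres are at one height within 2 mm, the test port is slid home within 3 mm, and the crank sits still on the square shaft, within 5 mm of the collar and upright, let go (z of module_flange in the frame of port_flange between -0.002 and 0.002 m and value of joint port above 0.0415 m and distance between crank_socket and shaft_seat below 0.005 m and angle between crank's own z axis and vertical below 0.1 rad and linear speed of crank below 0.02 m/s); the robot touches nothing.
It fails at once if the circuit board is moved more than 30 mm (distance of board from where it was at the start of the episode above 0.03 m).
It fails at once if the multimeter is moved more than 30 mm (distance of meter from where it was at the start of the episode above 0.03 m).
It fails at once if the screwdriver is moved more than 30 mm (distance of driver from where it was at the start of the episode above 0.03 m).
It also fails if it takes over 72 s, if anything falls off the work surface, if the arm or the gripper's body presses on something with over 40 N, if the wrist force passes 120 N, or if a joint passes its speed limit or range.

ROBOT

A 6-joint arm with a two-finger parallel gripper is mounted at the origin on the work surface. World frame = base frame: x ahead of the robot, y to its left, z up, the work surface at z = 0. Lengths are in mm, angles in rad, forces in N, time in s.
With the tool pointing down it reaches from about 350 to 875 mm from the base axis. Payload 4.2 kg.
Tool frame: the origin (TCP) lies midway between the tips of the shut fingers; the grasp point (between the pads) lies 19 mm behind it; z points along the fingers, y is the line along which they close (so a half turn about z gives the same grasp; the last joint's range is limited). The gripper opens to 85 mm and grips with 20 to 120 N. Pads are 22 mm wide; open, the fingers measure 114 mm over their backs; the gripper's body (76 mm by 85 mm) begins 54 mm behind the grasp point. The pads swing forward as they close: fully open they stand 13 mm farther back than shut.
Start: joints at [1.385, 0.385, 0.008, 0, -1.194, -0.259], TCP at [268.89, 564.179, 231.312] pointing down, gripper open.
Joint ranges: [-3.14, 3.14], [-1.21, 2.06], [-1.07, 1.41], [-3.16, 2.05], [-2.99, -0.16], [-3.1, 3.1]. Speed limits (rad/s): [2.79, 2.79, 3.14, 3.14, 3.14, 3.14].

INTERFACE

Orientations are given as a unit quaternion [x, y, z, w].
In Python, from bench import arm gives the robot as it stands.
- The arm moves only by the tool send_rows, never from a script. Its argument "targets" is a list of rows, each an object of numbers: "gripper": the gripper command: -1 is fully open, 1 is shut, values between are in proportion; "x", "y", "z": the shift along the tool's x, y, z in cm; "ax", "ay", "az": the turn, a rotation vector about the tool's x, y, z in degrees. A call has 1 to 5 rows; each row shifts and turns the commanded pose from where the row before left it, along the tool's axes as they then stand; what a row does not reach is not made up. A row lasts 1/12 s, in which the tool goes at most 41.7 mm and 7.16 degrees, less where a joint would pass 70% of its speed; a pose out of reach is approached as far as the arm can. A call is refused whole if a number of a shift passes 4.17 or a number of a turn 7.16, either way. A call with a gripper value outside its range is refused whole. The fingers move at their own pace and stop on an object; the grip force is fixed at half the most. Time passes only in rows, so rows that do not move let the fingers close. It gives the time, the measured TCP pose, the force, the opening and the grip force at its end, in the units of the state.
- arm.read_state(): the state, without advancing time (a new reading comes with each control period).
- arm.get_image(name): name is "scene" or "top" or "wrist"; returns (picture, depth): 384x512x3 uint8, red, green, blue; 384x512 float32, mm along the optical axis (not along the pixel's ray), 0 where there is no reading.
- arm.camera_model(name): a dict with "fx", "fy", "cx", "cy" (pixels), "distortion" ([k1, k2, p1, p2, k3] as OpenCV has them; the pictures are not rectified), "cam_to_world" (4x4, takes a point from camera to world coordinates). Camera axes: x right, y down, z forward; pixel columns grow to the right and rows downward; lengths in mm; the calibration is good to about 2 mm. A picture is of the moment at which its call begins: read the wrist's pose just before it. camera_model takes no time and is no camera call; for the wrist camera it gives the pose at the moment of the call.
- arm.job_done(): hands the job in; it is judged then, once.
Trained networks look in the newest picture that a camera, given by its name, has taken for a name from the list of things; names that differ only in an ending like _2 or _b are one class to them, and where a whole thing is asked for, a point or a joint stands for the part that bears it (a point fixed in the world has none). Each returns a list of dicts, best first, with "score" (0 to 1); they miss things now and then, are a little off and sometimes report something else, mostly with a low value. They report only what shows in the picture. A call takes as long as a camera call. They do not tell look-alikes from the thing itself.
- arm.boxes_of(camera, thing): "rect" ([left, top, width, height] in pixels, round what is visible of it).
The state is a dict: "clock": time; "joints": joint angles; "joint_vel": joint speeds; "joint_efforts": joint torques, N m; "position": TCP position; "ee_rot": TCP orientation; "contact_force": force on the tool from outside, world axes, zero at the start; "wrist_torque": the same for the moment, N m; "gripper_width": finger opening in mm; "grasp_force": force on a finger pad.
Only numpy, scipy, OpenCV 4.12 (cv2) and the standard library are available. Lean on these libraries where they do the work, as an engineer would, in place of code of your own. Each camera call takes 0.05 s, during which the arm holds its last target. There are 200 camera calls.

## Working session

There is one attempt and no reset: what is moved stays moved. The work goes in short steps, Python scripts to look and compute and a tool call to move; the robot and the scene stay as the last step left them, time stands still between calls to the robot, and variables do not carry over. Pictures are saved under pics/ and viewed, at most 10 in all, crops included, and the job is handed in when it is done.

Besides the shell and the picture viewer there is one more tool, called as name([rows], argument=value, ...), one row to a line, values as JSON. send_rows: Moves the arm, as the interface text tells. Its arguments: {"type":"object","properties":{"targets":{"type":"array"}},"required":["targets"]}

```bash
ls; mkdir -p pics; cat > h.py <<'E'
import numpy as np, cv2
from bench import arm
from scipy.spatial.transform import Rotation as R
def deproj(cam,uv,z=None,depth=None,m=None):
    m=m or arm.camera_model(cam)
    K=np.array([[m['fx'],0,m['cx']],[0,m['fy'],m['cy']],[0,0,1.]])
    T=np.array(m['cam_to_world'])
    n=cv2.undistortPoints(np.array(uv,float).reshape(-1,1,2),K,np.array(m['distortion'],float)).reshape(-1,2)
    d=np.c_[n,np.ones(len(n))]
    if depth is not None: P=d*np.asarray(depth,float).reshape(-1,1); return P@T[:3,:3].T+T[:3,3]
    r=d@T[:3,:3].T; return T[:3,3]+r*((z-T[2,3])/r[:,2:3])
def cloud(cam,dep):
    h,w=dep.shape; u,v=np.meshgrid(np.arange(w),np.arange(h))
    P=deproj(cam,np.c_[u.ravel(),v.ravel()],depth=dep.ravel()).reshape(h,w,3); P[dep==0]=np.nan; return P
E
python3 - <<'E'
from h import *
out=[]
for c in ['top','scene']:
    im,d=arm.get_image(c); np.savez(f'{c}.npz',im=im,d=d,P=cloud(c,d))
    cv2.imwrite(f'pics/{c}0.png',cv2.cvtColor(im,cv2.COLOR_RGB2BGR))
    for t in ['crank','bench','port','board','meter','driver','module_flange','shaft_seat']:
        try: print(c,t,[([round(x) for x in b['rect']],round(b['score'],2)) for b in arm.boxes_of(c,t)])
        except Exception as e: print(c,t,e)
print(arm.read_state())
E
```

```text
pics
top crank [([308, 193, 44, 19], 0.73), ([369, 184, 17, 11], 0.67), ([359, 211, 36, 11], 0.56)]
top bench [([187, 170, 110, 60], 0.66)]
top port [([194, 195, 34, 22], 0.69)]
top board [([146, 222, 21, 28], 0.57)]
top meter [([104, 157, 57, 37], 0.88)]
top driver [([323, 147, 53, 9], 0.6)]
top module_flange [([238, 181, 36, 33], 0.87), ([188, 174, 106, 56], 0.39)]
top shaft_seat [([188, 171, 110, 58], 0.74)]
scene crank [([97, 241, 34, 22], 0.82), ([145, 205, 54, 32], 0.74), ([93, 211, 38, 22], 0.72), ([116, 272, 76, 25], 0.16)]
scene bench [([213, 161, 129, 91], 0.64), ([375, 192, 68, 29], 0.27)]
scene port [([290, 163, 36, 47], 0.86)]
scene board [([339, 158, 30, 26], 0.65), ([294, 162, 33, 46], 0.49)]
scene meter [([372, 192, 73, 31], 0.69)]
scene driver [([120, 272, 73, 29], 0.93)]
scene module_flange [([221, 185, 65, 46], 0.83)]
scene shaft_seat [([212, 161, 130, 90], 0.73)]
{'clock': 0.9, 'joints': array([ 1.38459291e+00,  3.84638902e-01,  7.93971951e-03, -2.15424143e-06,
       -1.19400371e+00, -2.58589810e-01]), 'joint_vel': array([-1.22138932e-03, -2.22229213e-05, -2.79655024e-04,  6.39322399e-04,
       -6.67933776e-04,  1.15901461e-03]), 'joint_efforts': array([-1.17798727e-04, -3.92073584e+01,  1.88620663e+01,  4.19080406e+00,
       -1.57909026e-04,  2.96177610e-06]), 'position': array([268.89540328, 564.18907377, 231.36425134]), 'ee_rot': array([ 9.75371546e-01, -2.20568231e-01, -2.69134192e-06, -4.66488035e-05]), 'contact_force': array([0.38989375, 0.17785491, 0.23685256]), 'wrist_torque': array([-0.04907163, -0.04308401, -0.01174641]), 'grasp_force': 0.0, 'gripper_width': 85.3725342790077}
```

```bash
python3 - <<'E'
from h import *
a=cv2.imread('pics/top0.png')[130:270,90:410]; cv2.imwrite('pics/topc.png',cv2.resize(a,None,fx=2.5,fy=2.5,interpolation=cv2.INTER_CUBIC))
a=cv2.imread('pics/scene0.png')[120:330,70:460]; cv2.imwrite('pics/scenec.png',cv2.resize(a,None,fx=2.05,fy=2.05,interpolation=cv2.INTER_CUBIC))
for c in ['top','scene']:
    m=arm.camera_model(c); print(np.round(np.array(m['cam_to_world']),3).tolist(),m['fx'],m['cx'],m['cy'],m['distortion'])
P=np.load('top.npz')['P']
for n,(l,t,w,h) in dict(c1=(308,193,44,19),c2=(369,184,17,11),c3=(359,211,36,11),drv=(323,147,53,9),bench=(187,170,110,60),meter=(104,157,57,37),board=(146,222,21,28)).items():
    Q=P[t:t+h,l:l+w].reshape(-1,3); Q=Q[Q[:,2]>5]; print(n,len(Q),np.nanmin(Q,0).round(),np.nanmax(Q,0).round())
E
```

```text
[[-0.023, -0.998, 0.059, 517.611], [-1.0, 0.022, -0.002, 5.341], [0.001, -0.059, -0.998, 1384.787], [0.0, 0.0, 0.0, 1.0]] 402.7630303104417 253.64747210078482 188.67621731384534 [-0.0266881  0.         0.         0.         0.       ]
[[0.281, 0.716, -0.639, 1318.724], [0.96, -0.199, 0.199, -239.846], [0.016, -0.669, -0.743, 964.478], [0.0, 0.0, 0.0, 1.0]] 432.69555149532016 260.6447527066962 196.3511075772205 [-0.02518532  0.          0.          0.          0.        ]
c1 488 [ 516. -331.    5.] [ 580. -180.  105.]
c2 117 [ 571. -447.    5.] [ 606. -386.   47.]
c3 271 [ 478. -477.    5.] [ 515. -353.   79.]
drv 227 [ 704. -420.    5.] [ 738. -240.   33.]
bench 4927 [ 459. -144.    5.] [669. 233. 199.]
meter 1502 [591. 319.   5.] [720. 518.  51.]
board 453 [401. 303.   5.] [494. 374.  20.]
```

View pics/topc.png

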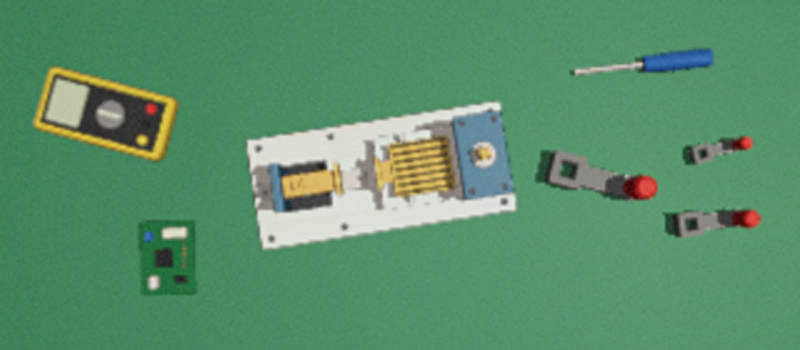

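View pics/scenec.png

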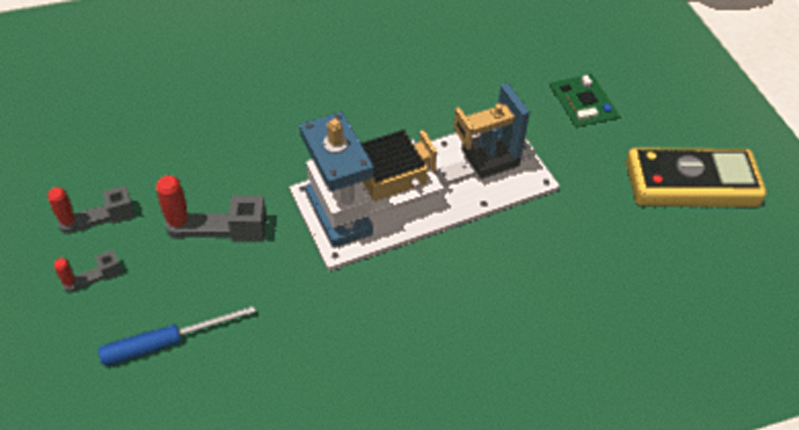

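The top view shows the bench in the middle, with the lift and brass shaft at crop (484,153) and the port at (300,185). Three crank-like things lie on the right:
- The large one has its boss at full-image px ~(317,198).
- The small one has its boss at ~(371,191), with a handle 47 mm high.
- The middle one has its boss at ~(366,219), with a handle top at about 79 mm. This is the one meant, since the description gives 74 mm.

I'll go and look closer.

```bash
cat >> h.py <<'E'
def yaw(): 
    s=arm.read_state(); x=R.from_quat(s['ee_rot']).apply([1,0,0]); return np.arctan2(x[1],x[0])
def plan(p,yw=None):
    """tool-frame shift (cm) and az (deg) to reach world p (mm), tool-down yaw yw; translation given in the tool frame as it stands"""
    s=arm.read_state(); r=R.from_quat(s['ee_rot']); d=r.inv().apply(np.array(p)-s['position'])/10
    az=0 if yw is None else -np.degrees((yw-yaw()+np.pi)%(2*np.pi)-np.pi)
    print('clock',round(s['clock'],2),'at',s['position'].round(1),'yaw',round(np.degrees(yaw()),2),'shift cm',d.round(2),'az',round(az,2))
E
python3 - <<'E'
from h import *
s=arm.read_state(); T=np.array(arm.camera_model('wrist')['cam_to_world']); r=R.from_quat(s['ee_rot'])
print(r.inv().apply(T[:3,3]-s['position']),(r.inv().as_matrix()@T[:3,:3]).round(3), arm.camera_model('wrist')['fx'])
print(deproj('top',[[366,219]],z=34),deproj('top',[[390,217]],z=74),deproj('top',[[284,192]],z=190))
plan([520,-370,260],-1.6)
E
```

```text
[  81.00671289   -0.5458888  -143.01729376] [[ 0.    -0.949 -0.316]
 [ 1.     0.    -0.001]
 [ 0.001 -0.316  0.949]] 274.7104597517613
[[ 487.68104079 -371.63421653   34.        ]] [[ 493.19321955 -439.25933361   74.        ]] [[576.78237851 -86.94812049 190.        ]]
clock 0.9 at [268.9 564.2 231.4] yaw -25.48 shift cm [62.86 73.52 -2.87] az 66.19
```

send_rows([
  {"gripper":-1,"az":6.6,"z":-0.8},
  {"gripper":-1,"az":6.6,"z":-0.8},
  {"gripper":-1,"az":6.6,"z":-0.8},
  {"gripper":-1,"az":6.6,"z":-0.8},
  {"gripper":-1,"az":6.6,"z":-0.8},
])

```text
$.targets[0]: bad value
```

send_rows([
  {"gripper":-1,"az":6.6,"z":-0.8},
  {"gripper":-1,"az":6.6,"z":-0.8},
  {"gripper":-1,"az":6.6,"z":-0.8},
  {"gripper":-1,"az":6.6},
  {"gripper":-1,"az":6.6},
])

```text
$.targets[0]: bad value
```

```bash
python3 - <<'E'
from h import *
plan([540,10,310]);plan([545,-95,310]);plan([500,-375,260])
E
```

```text
clock 0.9 at [268.9 564.2 231.4] yaw -25.48 shift cm [48.32 38.36 -7.87] az 0
clock 0.9 at [268.9 564.2 231.4] yaw -25.48 shift cm [53.29 47.62 -7.87] az 0
clock 0.9 at [268.9 564.2 231.4] yaw -25.48 shift cm [61.27 74.84 -2.87] az 0
```

send_rows([
  {"gripper":-1,"x":0,"y":0,"z":-0.8,"ax":0,"ay":0,"az":6.6},
  {"gripper":-1,"x":0,"y":0,"z":-0.8,"ax":0,"ay":0,"az":6.6},
  {"gripper":-1,"x":0,"y":0,"z":-0.8,"ax":0,"ay":0,"az":6.6},
  {"gripper":-1,"x":0,"y":0,"z":-0.8,"ax":0,"ay":0,"az":6.6},
  {"gripper":-1,"x":0,"y":0,"z":-0.8,"ax":0,"ay":0,"az":6.6},
])

```text
clock: 1.32
position: [268.9, 564.1, 271.7]
ee_rot: [0.871, -0.491, 0.0, 0.0]
contact_force: [-0.3, 0.1, 0.2]
gripper_width: 85.5
grasp_force: 0.0
```

send_rows([
  {"gripper":-1,"x":0,"y":0,"z":-0.8,"ax":0,"ay":0,"az":6.6},
  {"gripper":-1,"x":0,"y":0,"z":-0.8,"ax":0,"ay":0,"az":6.6},
  {"gripper":-1,"x":0,"y":0,"z":-0.8,"ax":0,"ay":0,"az":6.6},
  {"gripper":-1,"x":0,"y":0,"z":-0.8,"ax":0,"ay":0,"az":6.6},
  {"gripper":-1,"x":0,"y":0,"z":-0.8,"ax":0,"ay":0,"az":6.6},
])

```text
clock: 1.73
position: [268.9, 564.1, 311.7]
ee_rot: [-0.696, 0.718, 0.0, -0.0]
contact_force: [-0.4, 0.4, -0.0]
gripper_width: 85.4
grasp_force: 0.0
```

```bash
python3 - <<'E'
from h import *
plan([540,10,310]);plan([545,-65,310]);plan([500,-375,260])
E
```

```text
clock 1.73 at [268.9 564.1 311.7] yaw -91.81 shift cm [ 54.53 -28.85   0.17] az 0
clock 1.73 at [268.9 564.1 311.7] yaw -91.81 shift cm [ 62.01 -29.59   0.17] az 0
clock 1.73 at [268.9 564.1 311.7] yaw -91.81 shift cm [ 93.14 -26.07   5.17] az 0
```

send_rows([
  {"gripper":-1,"x":3.1,"y":-1.48,"z":0,"ax":0,"ay":0,"az":0},
  {"gripper":-1,"x":3.1,"y":-1.48,"z":0,"ax":0,"ay":0,"az":0},
  {"gripper":-1,"x":3.1,"y":-1.48,"z":0,"ax":0,"ay":0,"az":0},
  {"gripper":-1,"x":3.1,"y":-1.48,"z":0,"ax":0,"ay":0,"az":0},
  {"gripper":-1,"x":3.1,"y":-1.48,"z":0,"ax":0,"ay":0,"az":0},
])

```text
clock: 2.15
position: [339.1, 405.8, 311.4]
ee_rot: [-0.698, 0.716, 0.0, 0.0]
contact_force: [1.2, -0.1, -0.2]
gripper_width: 85.4
grasp_force: 0.0
```

send_rows([
  {"gripper":-1,"x":3.1,"y":-1.48,"z":0,"ax":0,"ay":0,"az":0},
  {"gripper":-1,"x":3.1,"y":-1.48,"z":0,"ax":0,"ay":0,"az":0},
  {"gripper":-1,"x":3.1,"y":-1.48,"z":0,"ax":0,"ay":0,"az":0},
  {"gripper":-1,"x":3.1,"y":-1.48,"z":0,"ax":0,"ay":0,"az":0},
  {"gripper":-1,"x":3.1,"y":-1.48,"z":0,"ax":0,"ay":0,"az":0},
])

```text
clock: 2.57
position: [409.1, 248.8, 311.7]
ee_rot: [-0.698, 0.716, 0.0, 0.0]
contact_force: [0.7, 0.4, 0.5]
gripper_width: 85.6
grasp_force: 0.0
```

send_rows([
  {"gripper":-1,"x":3.1,"y":-1.48,"z":0,"ax":0,"ay":0,"az":0},
  {"gripper":-1,"x":3.1,"y":-1.48,"z":0,"ax":0,"ay":0,"az":0},
  {"gripper":-1,"x":3.1,"y":-1.48,"z":0,"ax":0,"ay":0,"az":0},
  {"gripper":-1,"x":3.1,"y":-1.48,"z":0,"ax":0,"ay":0,"az":0},
  {"gripper":-1,"x":3.1,"y":-1.48,"z":0,"ax":0,"ay":0,"az":0},
])

```text
clock: 2.98
position: [479.1, 91.9, 311.7]
ee_rot: [-0.698, 0.716, -0.0, 0.0]
contact_force: [0.9, 0.1, 0.2]
gripper_width: 85.4
grasp_force: 0.0
```

send_rows([
  {"gripper":-1,"x":3.1,"y":-1.48,"z":0,"ax":0,"ay":0,"az":0},
  {"gripper":-1,"x":3.1,"y":-1.48,"z":0,"ax":0,"ay":0,"az":0},
  {"gripper":-1,"x":3.1,"y":-1.48,"z":0,"ax":0,"ay":0,"az":0},
  {"gripper":-1,"x":3.1,"y":-1.48,"z":0,"ax":0,"ay":0,"az":0},
  {"gripper":-1,"x":3.1,"y":-1.48,"z":0,"ax":0,"ay":0,"az":0},
])

```text
clock: 3.4
position: [549.1, -65.0, 311.5]
ee_rot: [-0.698, 0.716, -0.0, 0.0]
contact_force: [0.7, 0.8, -0.7]
gripper_width: 85.2
grasp_force: 0.0
```

```bash
cat >> h.py <<'E'
def snap(name,crop=None,f=1):
    im,d=arm.get_image('wrist'); np.savez(name+'.npz',im=im,d=d,P=cloud('wrist',d))
    b=cv2.cvtColor(im,cv2.COLOR_RGB2BGR)
    if crop: l,t,w,h=crop; b=b[t:t+h,l:l+w]
    cv2.imwrite(f'pics/{name}.png',cv2.resize(b,None,fx=f,fy=f,interpolation=cv2.INTER_CUBIC)); return im,d
E
python3 - <<'E'
from h import *
plan([500,-375,260])
snap('w1',f=1.5)
P=np.load('w1.npz')['P']; 
h,e=np.histogram(P[...,2][np.isfinite(P[...,2])],bins=np.arange(0,200,4)); print(dict(zip(e.tolist(),h.tolist())))
E
```

```text
clock 3.4 at [549.1 -65.  311.5] yaw -91.49 shift cm [31.12  4.11  5.15] az 0
{0: 79544, 4: 658, 8: 4528, 12: 2501, 16: 681, 20: 259, 24: 183, 28: 220, 32: 306, 36: 59, 40: 183, 44: 1089, 48: 30, 52: 26, 56: 485, 60: 136, 64: 52, 68: 49, 72: 59, 76: 107, 80: 70, 84: 85, 88: 289, 92: 1375, 96: 227, 100: 517, 104: 622, 108: 129, 112: 526, 116: 168, 120: 147, 124: 216, 128: 137, 132: 325, 136: 30, 140: 22, 144: 26, 148: 676, 152: 3659, 156: 263, 160: 15, 164: 13, 168: 17, 172: 14, 176: 18, 180: 15, 184: 66, 188: 117, 192: 22}
```

View pics/w1.png

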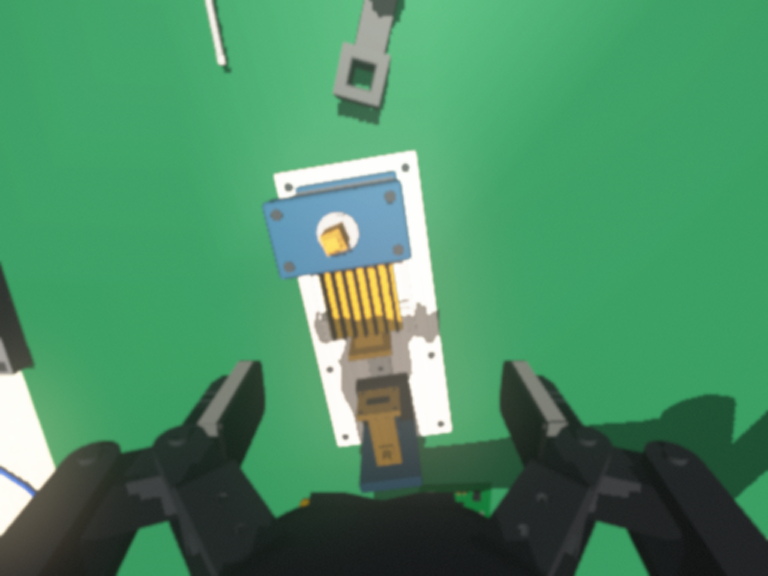

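The wrist picture (1.5x) shows the blue head with the white collar and brass shaft at (336,232), the bench plate down to (390,440), and the big look-alike's boss at (362,75). I'll fit these from depth and colour.

```bash
cat > fit.py <<'E'
from h import *
def rect(Q):
    c,s,a=cv2.minAreaRect(Q[:,:2].astype(np.float32)); return np.round(c,1),np.round(s,1),round(a,1)
def bench(name):
    D=np.load(name+'.npz'); P,im=D['P'],D['im'].astype(int); z=P[...,2]
    blue=(im[...,2]>im[...,0]+40)
    def colour(mask,zz):
        v,u=np.nonzero(mask); return deproj('wrist',np.c_[u,v],z=zz)
    near=np.hypot(P[...,0]-560,P[...,1]+85)<90
    m=near&(z>145)&(z<162)
    m=cv2.morphologyEx(m.astype(np.uint8),cv2.MORPH_OPEN,np.ones((3,3)))>0
    print('head',rect(colour(m,153)), 'z',np.median(z[m]))
    white=(im.min(-1)>150)&near&(z>148)
    W=colour(white,157); print('collar px',white.sum(),W.mean(0) if len(W) else 0, rect(W) if len(W) else 0)
    t=near&(z>182); print('shaft tip z',np.nanmedian(z[t]),rect(P[t]),rect(colour(t,np.nanmedian(z[t]))))
    pl=(z>9)&(z<15)&(im.min(-1)>130); 
    n,l,st,_=cv2.connectedComponentsWithStats(pl.astype(np.uint8)); 
    pl&=(np.abs(P[...,0]-560)<150)&(np.abs(P[...,1]-60)<230)
    print('plate',rect(P[pl]),rect(colour(pl,12)))
E
python3 - <<'E'
from fit import *
bench('w1')
im=np.load('w1.npz')['im']; b=cv2.cvtColor(im,cv2.COLOR_RGB2BGR)[110:210,160:300]
cv2.imwrite('pics/w1c.png',cv2.resize(b,None,fx=5,fy=5,interpolation=cv2.INTER_CUBIC))
E
```

```text
head (array([582.8, -90.4]), array([102.9,  59.8]), 7.4) z 152.854514687867
collar px 451 [590.68088272 -81.23180916 157.        ] (array([734.4,  28.8]), array([500.1,  62.4]), 33.5)
shaft tip z 388.76769002266485 (array([550.8, -76.5]), array([ 42.3, 149.5]), 88.3) (array([549.8, -98. ]), array([ 77.5, 170.1]), 88.3)
plate (array([566.3,  38.9]), array([150.2, 349.9]), 7.4) (array([566.1,  38.2]), array([149.2, 348.8]), 7.4)
```

View pics/w1c.png

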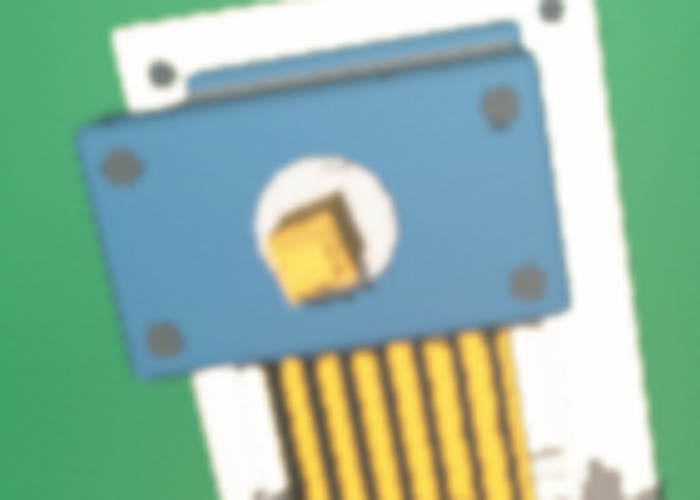

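```bash
python3 - <<'E'
from fit import *
D=np.load('w1.npz'); P=D['P']; im=D['im'].astype(int); z=P[...,2]
near=np.hypot(P[...,0]-583,P[...,1]+90)<25
for lo in (160,175,185,188,190):
    t=near&(z>lo)&(z<200); print(lo,t.sum(),rect(P[t]),P[t].mean(0).round(1))
W=near&(im.min(-1)>150)&(z<165); print('collar',W.sum()); 
v,u=np.nonzero(W); Q=deproj('wrist',np.c_[u,v],z=157); h=cv2.convexHull(Q[:,:2].astype(np.float32)); print(cv2.minEnclosingCircle(h), cv2.fitEllipse(h))
# brass pixel mask -> side face and top; top bright
br=(im[...,0]>im[...,2]+60)&near
v,u=np.nonzero(br)
for r in range(v.min(),v.max()+1): print(r,''.join('#' if im[r,c,0]>225 else '+' if br[r,c] else '.' for c in range(u.min()-1,u.max()+2)), u.min()-1)
E
```

```text
160 297 (array([583. , -89.5]), array([14.4, 14.3]), 20.8) [582.  -91.5 184.1]
175 241 (array([583.1, -89.6]), array([14.2, 14.3]), 21.6) [582.3 -90.9 187.9]
185 201 (array([583.1, -89.5]), array([14.1, 14.2]), 22.1) [582.6 -90.3 189.5]
188 139 (array([583.3, -89.6]), array([12.4, 11.8]), 24.6) [583.  -90.  190.8]
190 97 (array([583.2, -89.9]), array([11.2,  9.7]), 22.6) [583.2 -89.7 191.6]
collar 352
((583.6256713867188, -88.09868621826172), 17.584299087524414) ((583.309326171875, -88.70677947998047), (31.20921516418457, 35.002540588378906), 165.00631713867188)
150 .########....++...### 212
151 #######...+++++....## 212
152 #####...+++++++....## 212
153 ####..++++++#+++...## 212
154 ###.++++++####++....# 212
155 ###+++++######++....# 212
156 ##+++##########++.... 212
157 ###############++.... 212
158 ###############+++... 212
159 .###############++... 212
160 .###############++... 212
161 ..###############++.. 212
162 ..################+.. 212
163 ...###############++. 212
164 ...################+. 212
165 ....###############+. 212
166 ....#############++.. 212
167 .....######++++++.... 212
168 .....#####+++........ 212
169 ......#+++........... 212
```

send_rows([
  {"gripper":-1,"x":3.1,"y":0.4,"z":0.5,"ax":0,"ay":0,"az":0},
  {"gripper":-1,"x":3.1,"y":0.4,"z":0.5,"ax":0,"ay":0,"az":0},
  {"gripper":-1,"x":3.1,"y":0.4,"z":0.5,"ax":0,"ay":0,"az":0},
  {"gripper":-1,"x":3.1,"y":0.4,"z":0.5,"ax":0,"ay":0,"az":0},
  {"gripper":-1,"x":3.1,"y":0.4,"z":0.5,"ax":0,"ay":0,"az":0},
])

```text
clock: 3.87
position: [524.3, -219.1, 286.3]
ee_rot: [-0.698, 0.716, -0.0, 0.0]
contact_force: [1.1, -0.2, -0.3]
gripper_width: 85.0
grasp_force: 0.0
```

send_rows([
  {"gripper":-1,"x":3.1,"y":0.4,"z":0.5,"ax":0,"ay":0,"az":0},
  {"gripper":-1,"x":3.1,"y":0.4,"z":0.5,"ax":0,"ay":0,"az":0},
  {"gripper":-1,"x":3.1,"y":0.4,"z":0.5,"ax":0,"ay":0,"az":0},
  {"gripper":-1,"x":3.1,"y":0.4,"z":0.5,"ax":0,"ay":0,"az":0},
  {"gripper":-1,"x":3.1,"y":0.4,"z":0.5,"ax":0,"ay":0,"az":0},
])

```text
clock: 4.28
position: [500.3, -373.6, 261.2]
ee_rot: [-0.698, 0.716, -0.0, 0.0]
contact_force: [0.8, -0.1, -0.2]
gripper_width: 85.4
grasp_force: 0.0
```

```bash
python3 - <<'E'
from fit import *
snap('w2',f=1.5)
D=np.load('w2.npz'); P=D['P']; z=P[...,2]
print(arm.read_state()['position'])
m=((z>6)&(z<120)).astype(np.uint8); n,l,st,c=cv2.connectedComponentsWithStats(m)
for i in range(1,n):
    if st[i,4]>150:
        Q=P[l==i]; zm=np.percentile(Q[:,2],99); b=Q[(Q[:,2]>zm-4)]
        print(st[i],'zmax',zm.round(),rect(Q),'hist',np.histogram(Q[:,2],bins=range(4,116,8))[0].tolist())
E
```

```text
[ 498.90437304 -377.69302809  259.37869352]
[ 248   97   29   76 1320] zmax 73.0 (array([ 488.9, -408. ]), array([32.1, 98.8]), 4.8) hist [457, 60, 41, 432, 0, 0, 16, 43, 271, 0, 0, 0, 0]
[170  99  38  57 875] zmax 55.0 (array([ 586.6, -421.3]), array([24.7, 74.2]), 13.1) hist [334, 53, 261, 20, 30, 76, 101, 0, 0, 0, 0, 0, 0]
[  92  131   45  119 1490] zmax 25.0 (array([ 706.6, -323.5]), array([ 26.3, 189.6]), 4.2) hist [139, 579, 772, 0, 0, 0, 0, 0, 0, 0, 0, 0, 0]
[ 199  193   44   91 2166] zmax 99.0 (array([ 550.6, -253.7]), array([134.5,  43.2]), 73.7) hist [49, 383, 136, 151, 291, 423, 55, 61, 65, 74, 102, 376, 0]
[ 167  288   93   57 3364] zmax 81.0 (array([580.1, -87.3]), array([150.2,  97.6]), 7.2) hist [1408, 236, 227, 819, 0, 20, 225, 207, 125, 97, 0, 0, 0]
[483 305  29  54 845] zmax 43.0 (array([ 65.1, -55.5]), array([78.3, 40.1]), 70.1) hist [299, 302, 109, 83, 44, 8, 0, 0, 0, 0, 0, 0, 0]
```

View pics/w2.png

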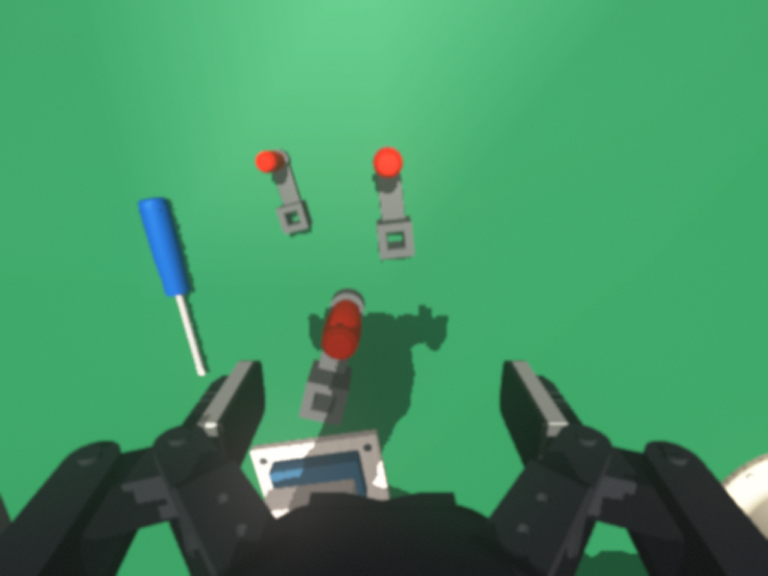

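Three look-alikes in the 1.5x image: small at (282,190), 74 mm long with handle top at 55 mm; middle at (393,205), 99 mm long, 32 mm boss, top 73 mm; large at (335,355), 134 mm long with top at 99 mm. The middle one matches the description exactly (16+70+12.5 = 98.5 mm long, 74 mm tall). I'll check one crop and measure it closely.

```bash
cat >> fit.py <<'E'
def boss(name,c,zt=34,tol=4,r=26,lim=None):
    D=np.load(name+'.npz'); P=D['P']; z=P[...,2]
    m=(np.abs(z-zt)<tol)&(np.hypot(P[...,0]-c[0],P[...,1]-c[1])<r); v,u=np.nonzero(m)
    Q=deproj('wrist',np.c_[u,v],z=zt); print('boss',m.sum(),rect(Q),np.median(z[m]).round(1))
    roi=cv2.morphologyEx(m.astype(np.uint8),cv2.MORPH_CLOSE,np.ones((3,3)))
    cs,h=cv2.findContours(roi,cv2.RETR_CCOMP,cv2.CHAIN_APPROX_NONE)
    for k,q in enumerate(cs):
        if h[0][k][3]>=0 and len(q)>12: print('hole',rect(deproj('wrist',q.reshape(-1,2),z=zt)))
E
python3 - <<'E'
from fit import *
im=np.load('w2.npz')['im']; b=cv2.cvtColor(im,cv2.COLOR_RGB2BGR)[85:185,165:305]
cv2.imwrite('pics/w2c.png',cv2.resize(b,None,fx=5,fy=5,interpolation=cv2.INTER_CUBIC))
boss('w2',(486,-375))
P=np.load('w2.npz')['P']; z=P[...,2]; m=(z>68)&(z<78)&(np.hypot(P[...,0]-492,P[...,1]+445)<30); print('handle',rect(P[m]),np.median(z[m]))
plan([486.1,-374.7,110],np.radians(-85.2))
E
```

```text
boss 420 (array([ 486.2, -375.4]), array([31.8, 32.3]), 4.8) 32.6
hole (array([ 486.1, -375.4]), array([18. , 17.7]), 5.5)
handle (array([ 492.1, -444.7]), array([21.2, 20.8]), 30.9) 71.50993917532321
clock 4.33 at [ 498.9 -377.7  259.4] yaw -91.73 shift cm [-0.27  1.25 14.94] az -6.53
```

View pics/w2c.png

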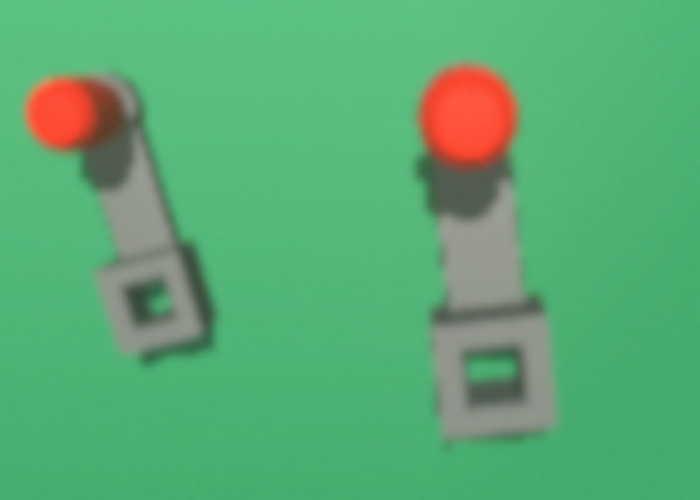

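The middle crank is confirmed at crop (490,250), and it lies square. One error on my side: the arm was still settling and I read the camera pose after the picture, so I'll take the pose first and re-measure while still.

```bash
python3 - <<'E'
s=open('h.py').read()
s=s.replace("def cloud(cam,dep):","def cloud(cam,dep,m=None):").replace("depth=dep.ravel())","depth=dep.ravel(),m=m)")
s=s.replace("    im,d=arm.get_image('wrist'); np.savez(name+'.npz',im=im,d=d,P=cloud('wrist',d))","    m=arm.camera_model('wrist'); im,d=arm.get_image('wrist'); np.savez(name+'.npz',im=im,d=d,P=cloud('wrist',d,m))")
open('h.py','w').write(s)
E
python3 - <<'E'
from fit import *
snap('w3'); boss('w3',(487.5,-372))
P=np.load('w3.npz')['P']; z=P[...,2]; m=(z>68)&(z<78)&(np.hypot(P[...,0]-492,P[...,1]+442)<30); print('handle',rect(P[m]),np.median(z[m]))
plan([487.6,-371.4,110],np.radians(-85.2)); print(arm.read_state()['joint_vel'].round(3))
E
```

```text
boss 427 (array([ 488.4, -368.2]), array([32. , 32.8]), 5.1) 34.4
hole (array([ 488.5, -368.2]), array([16.9, 16.6]), 88.3)
handle (array([ 494.2, -440.5]), array([21.9, 21.9]), 61.8) 73.04035526181124
clock 4.38 at [ 499.2 -375.3  259.4] yaw -91.77 shift cm [-0.35  1.13 14.95] az -6.57
[ 0.058 -0.033 -0.02  -0.018 -0.009 -0.04 ]
```

send_rows([
  {"gripper":-1,"x":-0.2,"y":0.5,"z":3.5,"ax":0,"ay":0,"az":0},
  {"gripper":-1,"x":-0.1,"y":0.6,"z":3.5,"ax":0,"ay":0,"az":0},
  {"gripper":-1,"x":0,"y":0,"z":3,"ax":0,"ay":0,"az":-3.2},
  {"gripper":-1,"x":0,"y":0,"z":1,"ax":0,"ay":0,"az":-3.3},
  {"gripper":-1,"x":0,"y":0,"z":0,"ax":0,"ay":0,"az":0},
])

```text
clock: 4.8
position: [487.9, -367.2, 147.8]
ee_rot: [0.738, -0.675, -0.004, 0.001]
contact_force: [-0.2, 0.1, 0.5]
gripper_width: 85.3
grasp_force: 0.0
```

send_rows([
  {"gripper":-1,"x":0,"y":0,"z":0,"ax":0,"ay":0,"az":0},
  {"gripper":-1,"x":0,"y":0,"z":0,"ax":0,"ay":0,"az":0},
  {"gripper":-1,"x":0,"y":0,"z":0,"ax":0,"ay":0,"az":0},
])

```text
clock: 5.05
position: [491.0, -369.1, 153.3]
ee_rot: [0.737, -0.676, 0.002, -0.001]
contact_force: [-0.2, -0.6, 1.2]
gripper_width: 85.2
grasp_force: 0.0
```

```bash
python3 - <<'E'
from fit import *
print(arm.read_state()['joint_vel'].round(3))
snap('w4'); boss('w4',(487.5,-371))
P=np.load('w4.npz')['P']; z=P[...,2]; m=(z>68)&(z<78)&(np.hypot(P[...,0]-492,P[...,1]+440)<30); print('handle',rect(P[m]),np.median(z[m]))
plan([487.6,-371.4,9],np.radians(-85.2)); 
E
```

```text
[-0.001 -0.001 -0.004 -0.004  0.001  0.004]
boss 819 (array([ 487.9, -371. ]), array([32. , 32.2]), 5.1) 34.4
hole (array([ 487.9, -371.2]), array([16.1, 15.6]), 5.1)
handle (array([ 494.5, -440.7]), array([21.6, 21.5]), 5.8) 73.13995888920562
clock 5.1 at [ 490.8 -369.1  153.2] yaw -85.0 shift cm [ 0.18  0.38 14.41] az 0.2
```

send_rows([
  {"gripper":-1,"x":0.17,"y":0.31,"z":3.4,"ax":0,"ay":0,"az":0},
  {"gripper":-1,"x":0,"y":0,"z":3.4,"ax":0,"ay":0,"az":0},
  {"gripper":-1,"x":0,"y":0,"z":3.4,"ax":0,"ay":0,"az":0},
  {"gripper":-1,"x":0,"y":0,"z":2.5,"ax":0,"ay":0,"az":0},
  {"gripper":-1,"x":0,"y":0,"z":1.0,"ax":0,"ay":0,"az":0},
])

```text
clock: 5.52
position: [485.1, -369.9, 11.3]
ee_rot: [0.737, -0.676, -0.002, 0.001]
contact_force: [-0.3, -0.7, 0.2]
gripper_width: 85.3
grasp_force: 0.0
```

send_rows([
  {"gripper":-1,"x":0,"y":0,"z":0.7,"ax":0,"ay":0,"az":0},
  {"gripper":-1,"x":0,"y":0,"z":0.3,"ax":0,"ay":0,"az":0},
  {"gripper":-1,"x":0,"y":0,"z":0,"ax":0,"ay":0,"az":0},
  {"gripper":-1,"x":0,"y":0,"z":0,"ax":0,"ay":0,"az":0},
  {"gripper":-1,"x":0,"y":0,"z":0,"ax":0,"ay":0,"az":0},
])

```text
clock: 5.93
position: [488.0, -371.3, 6.1]
ee_rot: [0.737, -0.675, 0.002, -0.0]
contact_force: [0.1, -0.1, 1.0]
gripper_width: 85.2
grasp_force: 0.0
```

send_rows([
  {"gripper":1,"x":0,"y":0,"z":0,"ax":0,"ay":0,"az":0},
  {"gripper":1,"x":0,"y":0,"z":0,"ax":0,"ay":0,"az":0},
  {"gripper":1,"x":0,"y":0,"z":0,"ax":0,"ay":0,"az":0},
  {"gripper":1,"x":0,"y":0,"z":0,"ax":0,"ay":0,"az":0},
  {"gripper":1,"x":0,"y":0,"z":0,"ax":0,"ay":0,"az":0},
])

```text
clock: 6.35
position: [487.3, -371.0, 4.9]
ee_rot: [0.738, -0.675, 0.001, -0.0]
contact_force: [0.0, 0.2, -2.7]
gripper_width: 31.4
grasp_force: 60.1
```

send_rows([
  {"gripper":1,"x":0,"y":0,"z":0,"ax":0,"ay":0,"az":0},
  {"gripper":1,"x":0,"y":0,"z":0,"ax":0,"ay":0,"az":0},
  {"gripper":1,"x":0,"y":0,"z":0,"ax":0,"ay":0,"az":0},
])

```text
clock: 6.6
position: [487.3, -371.0, 4.8]
ee_rot: [0.737, -0.675, 0.001, -0.0]
contact_force: [1.1, 0.6, 3.4]
gripper_width: 31.2
grasp_force: 60.9
```

send_rows([
  {"gripper":1,"x":0,"y":0,"z":-2,"ax":0,"ay":0,"az":0},
  {"gripper":1,"x":0,"y":0,"z":-3.5,"ax":0,"ay":0,"az":0},
  {"gripper":1,"x":0,"y":0,"z":-4,"ax":0,"ay":0,"az":0},
  {"gripper":1,"x":0,"y":0,"z":-4,"ax":0,"ay":0,"az":0},
  {"gripper":1,"x":-0.5,"y":0,"z":-4,"ax":0,"ay":0,"az":0},
])

```text
clock: 7.02
position: [485.1, -365.6, 179.2]
ee_rot: [0.737, -0.676, -0.002, 0.0]
contact_force: [1.1, -0.7, -3.0]
gripper_width: 31.2
grasp_force: 60.3
```

send_rows([
  {"gripper":1,"x":-1.5,"y":-0.4,"z":-3,"ax":0,"ay":0,"az":0},
  {"gripper":1,"x":-3.5,"y":-0.4,"z":-1,"ax":0,"ay":0,"az":0},
  {"gripper":1,"x":-3.5,"y":-0.4,"z":0,"ax":0,"ay":0,"az":0},
  {"gripper":1,"x":-3.5,"y":-0.4,"z":0,"ax":0,"ay":0,"az":0},
  {"gripper":1,"x":-3.5,"y":-0.4,"z":0,"ax":0,"ay":0,"az":0},
])

```text
clock: 7.43
position: [491.2, -207.9, 217.9]
ee_rot: [0.737, -0.676, -0.002, 0.0]
contact_force: [0.8, 0.4, -4.0]
gripper_width: 31.6
grasp_force: 60.4
```

send_rows([
  {"gripper":1,"x":-3.5,"y":-0.4,"z":0,"ax":0,"ay":0,"az":0},
  {"gripper":1,"x":-3.5,"y":-0.4,"z":0,"ax":0,"ay":0,"az":0},
  {"gripper":1,"x":-3.5,"y":-0.4,"z":0,"ax":0,"ay":0,"az":0},
  {"gripper":1,"x":-3.5,"y":-0.4,"z":0,"ax":0,"ay":0,"az":0},
  {"gripper":1,"x":-2.5,"y":-0.4,"z":0,"ax":0,"ay":0,"az":0},
])

```text
clock: 7.85
position: [496.6, -41.2, 217.9]
ee_rot: [0.738, -0.675, -0.001, 0.001]
contact_force: [1.1, -0.8, -3.2]
gripper_width: 31.2
grasp_force: 60.4
```

send_rows([
  {"gripper":1,"x":-1,"y":0,"z":0,"ax":0,"ay":0,"az":0},
  {"gripper":1,"x":0,"y":0,"z":0,"ax":0,"ay":0,"az":-5.7},
  {"gripper":1,"x":0,"y":0,"z":0,"ax":0,"ay":0,"az":-5.7},
  {"gripper":1,"x":0,"y":0,"z":0,"ax":0,"ay":0,"az":-5.7},
  {"gripper":1,"x":0,"y":0,"z":0,"ax":0,"ay":0,"az":0},
])

```text
clock: 8.27
position: [496.3, -33.8, 218.0]
ee_rot: [0.83, -0.558, -0.001, 0.001]
contact_force: [-0.0, -0.2, -3.8]
gripper_width: 31.1
grasp_force: 60.2
```

send_rows([
  {"gripper":1,"x":0,"y":0,"z":0,"ax":0,"ay":0,"az":0},
  {"gripper":1,"x":0,"y":0,"z":0,"ax":0,"ay":0,"az":0},
  {"gripper":1,"x":0,"y":0,"z":0,"ax":0,"ay":0,"az":0},
  {"gripper":1,"x":0,"y":0,"z":0,"ax":0,"ay":0,"az":0},
])

```text
clock: 8.6
position: [497.3, -33.8, 219.1]
ee_rot: [0.829, -0.559, -0.0, 0.0]
contact_force: [-0.3, -0.2, -3.5]
gripper_width: 31.4
grasp_force: 60.2
```

```bash
python3 - <<'E'
from fit import *
s=arm.read_state(); print(s['joint_vel'].round(3),s['joints'].round(2),s['gripper_width'],s['grasp_force'])
plan([584.5,-86,222],np.radians(-68))
snap('w5',f=1.5)
D=np.load('w5.npz'); P=D['P']; z=P[...,2]
near=np.hypot(P[...,0]-584,P[...,1]+87)<20
for lo in (160,175,185,188,190):
    t=near&(z>lo)&(z<200); print(lo,t.sum(),rect(P[t]),P[t].mean(0).round(1))
E
```

```text
[ 0.002 -0.001  0.     0.001  0.001  0.006] [ 0.26  0.18 -0.31 -0.   -1.08  0.13] 31.435410551349122 60.20115941762924
clock 8.6 at [497.3 -33.8 219.1] yaw -67.96 shift cm [ 8.11 -6.13 -0.29] az 0.04
160 820 (array([581.5, -85. ]), array([14.8, 14.1]), 20.4) [578.9 -86.2 185.4]
175 692 (array([581.5, -85. ]), array([14.8, 14.1]), 21.2) [579.6 -85.9 188.7]
185 590 (array([581.6, -85. ]), array([14.6, 14.1]), 20.5) [580.4 -85.6 190.2]
188 437 (array([581.3, -85. ]), array([14.1, 13.8]), 21.9) [580.8 -85.5 191.3]
190 334 (array([581.3, -85. ]), array([11.8, 11.4]), 21.9) [581.2 -85.3 192. ]
```

View pics/w5.png

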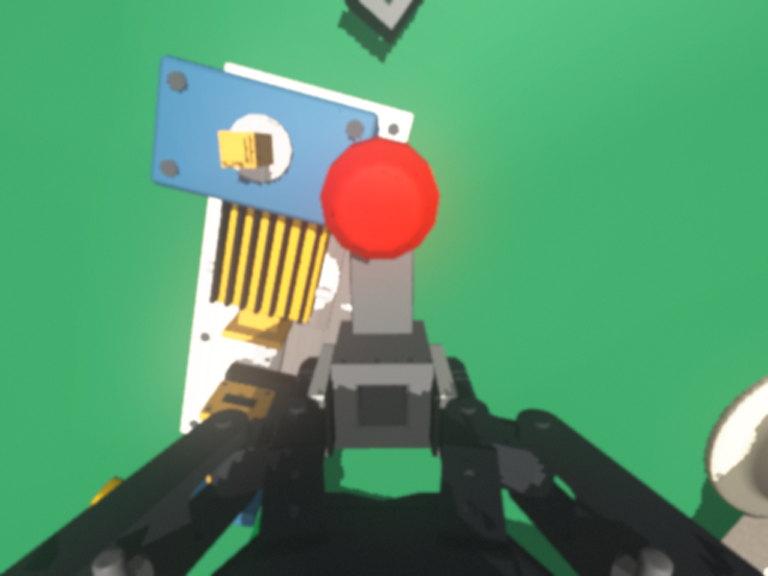

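The view (1.5x) shows the shaft tip at (240,150), its sides nearly parallel to the image axes like the held crank, whose boss is at (382,390). I'll measure the held hole in the same picture.

```bash
python3 - <<'E'
from fit import *
D=np.load('w5.npz'); P=D['P']; z=P[...,2]; im=D['im']
q=P[225:295,215:300].reshape(-1,3); q=q[np.isfinite(q[:,2])]; print(np.histogram(q[:,2],bins=range(200,300,5)))
zt=np.median(q[(q[:,2]>240)&(q[:,2]<256),2]); print('top',zt)
boss('w5',(497.3,-33.8),zt=zt,tol=4,r=24)
m=np.hypot(P[...,0]-582,P[...,1]+86)<80
h=m&(abs(z-153)<3.0); print('head',rect(P[h]),np.median(z[h]))
m=(z>280)&(z<295)&(np.hypot(P[...,0]-523.5,P[...,1]+98.7)<30); print('handle',m.sum(),rect(P[m]))
# shaft top face edges via colour: bright brass, plane z=192
near=np.hypot(P[...,0]-581.5,P[...,1]+85)<20
for zz in (187,190,192):
  t=near&(abs(z-zz)<2.0); v,u=np.nonzero(t); print(zz,rect(deproj('wrist',np.c_[u,v],z=zz)))
E
```

```text
(array([   0,    0,    0,    0,   59,  220,  482,  555,  621, 3027,  239,
        429,   80,   32,   34,   25,    5,    0,    0]), array([200, 205, 210, 215, 220, 225, 230, 235, 240, 245, 250, 255, 260,
       265, 270, 275, 280, 285, 290, 295]))
top 248.5780410293026
boss 3537 (array([497.9, -35. ]), array([44.8, 34.5]), 22.1) 248.7
hole (array([498.2, -35.2]), array([16. , 13.6]), 22.1)
head (array([581.6, -85. ]), array([103.7,  60.2]), 7.6) 153.38691961827197
handle 4939 (array([524.4, -98.7]), array([22.4, 22.7]), 0.9)
187 (array([581.5, -84.9]), array([14.9, 13.9]), 21.9)
190 (array([580.8, -85.2]), array([13.9, 13.7]), 21.9)
192 (array([581. , -85.1]), array([11.3, 11.3]), 21.9)
```

send_rows([
  {"gripper":1,"x":1.97,"y":-1.46,"z":0,"ax":0,"ay":0,"az":0},
  {"gripper":1,"x":1.97,"y":-1.46,"z":0,"ax":0,"ay":0,"az":0},
  {"gripper":1,"x":1.97,"y":-1.46,"z":0,"ax":0,"ay":0,"az":0},
  {"gripper":1,"x":1.97,"y":-1.45,"z":0,"ax":0,"ay":0,"az":0},
  {"gripper":1,"x":0,"y":0,"z":0.5,"ax":0,"ay":0,"az":0},
])

```text
clock: 9.07
position: [585.2, -86.6, 214.6]
ee_rot: [0.829, -0.559, 0.002, -0.001]
contact_force: [1.4, 0.2, -3.2]
gripper_width: 31.0
grasp_force: 60.5
```

send_rows([
  {"gripper":1,"x":0,"y":0,"z":0.5,"ax":0,"ay":0,"az":0},
  {"gripper":1,"x":0,"y":0,"z":0.5,"ax":0,"ay":0,"az":0},
  {"gripper":1,"x":0,"y":0,"z":0.3,"ax":0,"ay":0,"az":0},
  {"gripper":1,"x":0,"y":0,"z":0,"ax":0,"ay":0,"az":0},
  {"gripper":1,"x":0,"y":0,"z":0,"ax":0,"ay":0,"az":0},
])

```text
clock: 9.48
position: [580.6, -84.3, 201.4]
ee_rot: [0.83, -0.558, -0.0, 0.0]
contact_force: [-0.7, 0.2, -3.1]
gripper_width: 30.8
grasp_force: 60.4
```

```bash
python3 - <<'E'
from h import *
plan([580.9,-85,192],np.radians(-68)); print(arm.read_state()['joint_vel'].round(3))
E
```

```text
clock 9.48 at [580.6 -84.3 201.4] yaw -67.85 shift cm [ 0.07 -0.    0.94] az 0.15
[-0.001 -0.006  0.016  0.003  0.001  0.001]
```

send_rows([
  {"gripper":1,"x":0.06,"y":0,"z":0.3,"ax":0,"ay":0,"az":0},
  {"gripper":1,"x":0,"y":0,"z":0.3,"ax":0,"ay":0,"az":0},
  {"gripper":1,"x":0,"y":0,"z":0.3,"ax":0,"ay":0,"az":0},
  {"gripper":1,"x":0,"y":0,"z":0.3,"ax":0,"ay":0,"az":0},
  {"gripper":1,"x":0,"y":0,"z":0,"ax":0,"ay":0,"az":0},
])

```text
clock: 9.9
position: [580.8, -85.2, 188.4]
ee_rot: [0.83, -0.558, -0.001, 0.0]
contact_force: [0.2, 0.2, -4.7]
gripper_width: 31.2
grasp_force: 60.4
```

send_rows([
  {"gripper":1,"x":0,"y":0,"z":0.2,"ax":0,"ay":0,"az":0},
  {"gripper":1,"x":0,"y":0,"z":0.2,"ax":0,"ay":0,"az":0},
  {"gripper":1,"x":0,"y":0,"z":0,"ax":0,"ay":0,"az":0},
])

```text
clock: 10.15
position: [581.1, -85.2, 184.8]
ee_rot: [0.83, -0.558, -0.0, 0.0]
contact_force: [0.3, 0.3, -3.2]
gripper_width: 31.0
grasp_force: 60.4
```

send_rows([
  {"gripper":1,"x":0,"y":0,"z":0.4,"ax":0,"ay":0,"az":0},
  {"gripper":1,"x":0,"y":0,"z":0.4,"ax":0,"ay":0,"az":0},
  {"gripper":1,"x":0,"y":0,"z":0.4,"ax":0,"ay":0,"az":0},
  {"gripper":1,"x":0,"y":0,"z":0.4,"ax":0,"ay":0,"az":0},
  {"gripper":1,"x":0,"y":0,"z":0.3,"ax":0,"ay":0,"az":0},
])

```text
clock: 10.57
position: [581.0, -85.2, 165.5]
ee_rot: [0.83, -0.558, -0.0, 0.0]
contact_force: [0.0, -0.3, -2.8]
gripper_width: 31.1
grasp_force: 60.5
```

send_rows([
  {"gripper":1,"x":0,"y":0,"z":0.2,"ax":0,"ay":0,"az":0},
  {"gripper":1,"x":0,"y":0,"z":0,"ax":0,"ay":0,"az":0},
  {"gripper":1,"x":0,"y":0,"z":0,"ax":0,"ay":0,"az":0},
])

```text
clock: 10.82
position: [581.4, -85.2, 164.2]
ee_rot: [0.83, -0.558, -0.0, 0.0]
contact_force: [-0.2, 0.3, -3.2]
gripper_width: 31.1
grasp_force: 60.5
```

send_rows([
  {"gripper":1,"x":0,"y":0,"z":0.15,"ax":0,"ay":0,"az":0},
  {"gripper":1,"x":0,"y":0,"z":0.1,"ax":0,"ay":0,"az":0},
  {"gripper":1,"x":0,"y":0,"z":0,"ax":0,"ay":0,"az":0},
])

```text
clock: 11.07
position: [581.4, -85.2, 161.9]
ee_rot: [0.83, -0.558, 0.0, -0.0]
contact_force: [-0.3, -0.1, -3.5]
gripper_width: 31.3
grasp_force: 60.6
```

send_rows([
  {"gripper":0,"x":0,"y":0,"z":0,"ax":0,"ay":0,"az":0},
  {"gripper":-1,"x":0,"y":0,"z":0,"ax":0,"ay":0,"az":0},
  {"gripper":-1,"x":0,"y":0,"z":0,"ax":0,"ay":0,"az":0},
  {"gripper":-1,"x":0,"y":0,"z":0,"ax":0,"ay":0,"az":0},
  {"gripper":-1,"x":0,"y":0,"z":0,"ax":0,"ay":0,"az":0},
])

```text
clock: 11.48
position: [581.6, -85.3, 162.3]
ee_rot: [0.83, -0.558, 0.0, -0.0]
contact_force: [-0.5, -0.2, 0.5]
gripper_width: 85.3
grasp_force: 0.0
```

send_rows([
  {"gripper":-1,"x":0,"y":0,"z":-1,"ax":0,"ay":0,"az":0},
  {"gripper":-1,"x":0,"y":0,"z":-3,"ax":0,"ay":0,"az":0},
  {"gripper":-1,"x":0,"y":0,"z":-4,"ax":0,"ay":0,"az":0},
  {"gripper":-1,"x":0,"y":0,"z":-4,"ax":0,"ay":0,"az":0},
  {"gripper":-1,"x":0,"y":0,"z":-2,"ax":0,"ay":0,"az":0},
])

```text
clock: 11.9
position: [583.0, -85.8, 308.7]
ee_rot: [0.83, -0.558, 0.004, -0.002]
contact_force: [0.5, -1.0, 0.4]
gripper_width: 85.2
grasp_force: 0.0
```

send_rows([
  {"gripper":-1,"x":0,"y":0,"z":0,"ax":0,"ay":0,"az":0},
  {"gripper":-1,"x":0,"y":0,"z":0,"ax":0,"ay":0,"az":0},
  {"gripper":-1,"x":0,"y":0,"z":0,"ax":0,"ay":0,"az":0},
  {"gripper":-1,"x":0,"y":0,"z":0,"ax":0,"ay":0,"az":0},
])

```text
clock: 12.23
position: [580.6, -85.2, 300.3]
ee_rot: [0.83, -0.558, -0.001, 0.001]
contact_force: [-1.1, -0.6, -0.2]
gripper_width: 86.0
grasp_force: 0.0
```

```bash
python3 - <<'E'
from fit import *
print(arm.read_state()['joint_vel'].round(3))
snap('w6',f=1.5); boss('w6',(581.5,-85),zt=191,tol=4)
P=np.load('w6.npz')['P']; z=P[...,2]; m=(z>222)&(z<240)&(np.hypot(P[...,0]-608,P[...,1]+150)<40); print('handle',rect(P[m]),np.median(z[m]))
plan([608,-150,300])
im,d=arm.get_image('scene'); m=arm.camera_model('scene'); np.savez('s2.npz',im=im,d=d,P=cloud('scene',d,m))
P=np.load('s2.npz')['P']; e=np.array([-0.1305,0.9914]); n=np.array([-e[1],e[0]]); c=np.array([581.5,-85])+130*e
print('bench origin',c)
bx=(P[...,:2]-c)@e; by=(P[...,:2]-c)@n; z=P[...,2]
im=im.astype(int); br=(im[...,0]>im[...,2]+50)&(im[...,0]>im[...,1])&(abs(by)<24)
for lo in range(-100,130,6):
    t=br&(bx>=lo)&(bx<lo+6)&(z>20)
    if t.sum()>3: print(lo,t.sum(),np.percentile(z[t],[2,50,90,98]).round(1))
E
```

```text
[ 0.001  0.007 -0.001  0.003  0.    -0.001]
boss 1068 (array([582.1, -86.1]), array([32. , 33.3]), 22.1) 191.6
handle (array([ 609., -151.]), array([22.4, 22.2]), 22.3) 229.0208778836548
clock 12.28 at [580.6 -85.2 300.2] yaw -67.89 shift cm [ 7.03 -0.1   0.02] az 0
bench origin [564.535  43.882]
-16 8 [89.7 91.3 92.6 92.7]
-10 18 [85.1 91.3 92.9 93.9]
-4 38 [ 73.8  95.7 106.1 106.5]
44 15 [ 98.5 117.8 132.4 134.4]
50 34 [ 97.3 127.  130.1 131.6]
62 17 [107.2 115.3 118.3 120.2]
68 14 [112.  114.8 115.5 115.7]
74 18 [108.1 114.9 116.2 117.3]
80 19 [105.7 114.1 116.  116.5]
86 21 [107.9 114.1 116.  116.7]
92 18 [104.9 114.1 117.  118.4]
98 23 [110.6 118.6 130.3 131.5]
104 13 [107.6 115.4 128.  131.4]
110 11 [106.9 114.5 116.8 116.9]
116 17 [105.7 113.9 115.6 115.7]
```

View pics/w6.png

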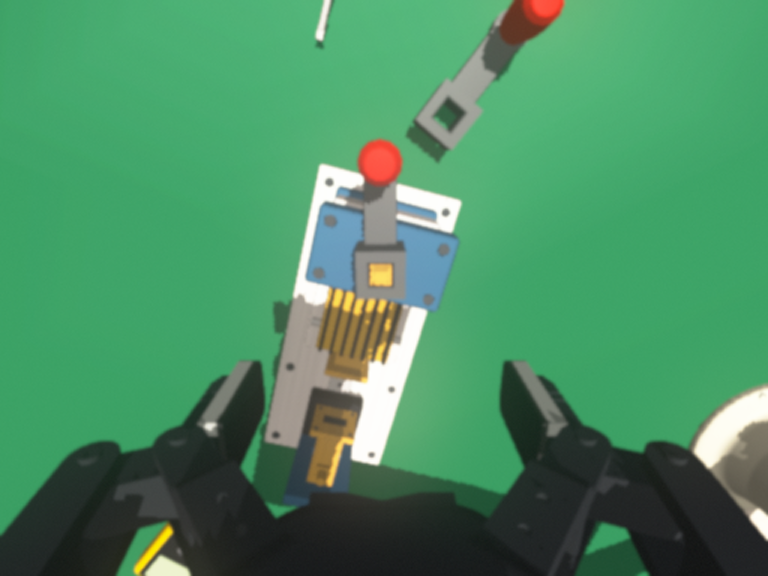

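The crank is seated: boss top at 191 mm, and the brass shaft shows in the hole at (380,272). Next I measure how far the module flange is below the port flange.

```bash
cat >> fit.py <<'E'
e=np.array([-0.1305,0.9914]); n=np.array([-e[1],e[0]]); SH=np.array([581.5,-85.2]); C=SH+130*e
def flanges(name):
    D=np.load(name+'.npz'); P=D['P']; im=D['im'].astype(int)
    bx=(P[...,:2]-C)@e; by=(P[...,:2]-C)@n; z=P[...,2]
    br=(im[...,0]>im[...,2]+30)&(im[...,0]>im[...,1])&(abs(by)<19)
    for lo in range(-20,64,3):
        t=br&(bx>=lo)&(bx<lo+3)&(z>60)
        if t.sum()>8: print(lo,t.sum(),np.percentile(z[t],[5,25,50,75,95]).round(1))
E
python3 - <<'E'
from fit import *
flanges('w6')
E
```

```text
-20 43 [ 93.2  93.8  94.3  94.9 103.9]
-14 24 [89.4 89.7 90.1 90.6 91. ]
-11 37 [89.4 89.8 90.2 90.7 91.1]
-8 34 [89.1 89.6 90.3 90.8 91.3]
-5 75 [ 82.6  89.6  90.6  96.  103.6]
-2 192 [ 73.9  90.9  97.7 103.2 104.8]
1 44 [103.2 103.9 104.2 105.  105.3]
46 101 [ 90.3  99.  113.3 122.8 128.2]
49 360 [ 89.6  98.5 113.5 122.9 128.9]
52 47 [127.7 128.1 128.4 128.7 129.5]
```

Module flange top ≈104.2 mm, port flange top ≈128.4 mm, a gap of 24.2 mm or about 3.0 turns. Now I grip the handle.

send_rows([
  {"gripper":-1,"x":1.77,"y":-0.02,"z":0,"ax":0,"ay":0,"az":0},
  {"gripper":-1,"x":1.77,"y":-0.02,"z":0,"ax":0,"ay":0,"az":0},
  {"gripper":-1,"x":1.77,"y":-0.02,"z":1,"ax":0,"ay":0,"az":0},
  {"gripper":-1,"x":1.77,"y":-0.02,"z":1.4,"ax":0,"ay":0,"az":0},
  {"gripper":-1,"x":0,"y":0,"z":2,"ax":0,"ay":0,"az":0},
])

```text
clock: 12.75
position: [610.0, -153.0, 257.3]
ee_rot: [0.829, -0.559, 0.001, 0.0]
contact_force: [1.1, 0.5, -0.0]
gripper_width: 85.5
grasp_force: 0.0
```

send_rows([
  {"gripper":-1,"x":0,"y":0,"z":2,"ax":0,"ay":0,"az":0},
  {"gripper":-1,"x":0,"y":0,"z":2,"ax":0,"ay":0,"az":0},
  {"gripper":-1,"x":0,"y":0,"z":2,"ax":0,"ay":0,"az":0},
  {"gripper":-1,"x":0,"y":0,"z":1,"ax":0,"ay":0,"az":0},
  {"gripper":-1,"x":0,"y":0,"z":0,"ax":0,"ay":0,"az":0},
])

```text
clock: 13.17
position: [606.9, -150.4, 184.2]
ee_rot: [0.829, -0.559, -0.003, 0.002]
contact_force: [0.5, 0.3, -0.0]
gripper_width: 85.5
grasp_force: 0.0
```

send_rows([
  {"gripper":-1,"x":0,"y":0,"z":0,"ax":0,"ay":0,"az":0},
  {"gripper":-1,"x":0,"y":0,"z":0,"ax":0,"ay":0,"az":0},
  {"gripper":1,"x":0,"y":0,"z":0,"ax":0,"ay":0,"az":0},
  {"gripper":1,"x":0,"y":0,"z":0,"ax":0,"ay":0,"az":0},
  {"gripper":1,"x":0,"y":0,"z":0,"ax":0,"ay":0,"az":0},
])

```text
clock: 13.58
position: [609.1, -150.5, 188.9]
ee_rot: [0.83, -0.558, 0.001, -0.001]
contact_force: [0.5, 0.8, -0.8]
gripper_width: 51.6
grasp_force: 0.0
```

send_rows([
  {"gripper":1,"x":0,"y":0,"z":0,"ax":0,"ay":0,"az":0},
  {"gripper":1,"x":0,"y":0,"z":0,"ax":0,"ay":0,"az":0},
  {"gripper":1,"x":0,"y":0,"z":0,"ax":0,"ay":0,"az":0},
  {"gripper":1,"x":0,"y":0,"z":0,"ax":0,"ay":0,"az":0},
])

```text
clock: 13.92
position: [608.8, -150.6, 188.2]
ee_rot: [0.83, -0.558, 0.0, -0.0]
contact_force: [-0.1, 0.2, 2.1]
gripper_width: 23.0
grasp_force: 58.6
```

```bash
python3 - <<'E'
from h import *
plan([607.6,-150.1,186],np.radians(-67.9)); s=arm.read_state(); print(s['wrist_torque'],s['contact_force'],s['gripper_width'])
d=s['position'][:2]-[581.2,-85.2]; print(np.hypot(*d),np.degrees(np.arctan2(d[1],d[0])))
E
```

```text
clock 13.92 at [ 608.8 -150.6  188.2] yaw -67.88 shift cm [-0.09  0.09  0.22] az 0.02
[0.09317388 0.10647289 0.00389255] [-0.06199333  0.22881278  2.1254485 ] 22.983474072080448
70.95388290862772 -67.1138450158691
```

send_rows([
  {"gripper":1,"x":-0.11,"y":1.22,"z":0,"ax":0,"ay":0,"az":0},
  {"gripper":1,"x":-0.32,"y":1.18,"z":0,"ax":0,"ay":0,"az":0},
  {"gripper":1,"x":-0.52,"y":1.11,"z":0,"ax":0,"ay":0,"az":0},
  {"gripper":1,"x":-0.7,"y":1.0,"z":0,"ax":0,"ay":0,"az":0},
  {"gripper":1,"x":-0.86,"y":0.86,"z":0,"ax":0,"ay":0,"az":0},
])

```text
clock: 14.33
position: [550.5, -148.3, 188.8]
ee_rot: [0.83, -0.558, 0.002, -0.001]
contact_force: [2.3, -2.2, 1.2]
gripper_width: 23.0
grasp_force: 58.8
```

send_rows([
  {"gripper":1,"x":-1.0,"y":0.7,"z":0,"ax":0,"ay":0,"az":0},
  {"gripper":1,"x":-1.11,"y":0.52,"z":0,"ax":0,"ay":0,"az":0},
  {"gripper":1,"x":-1.18,"y":0.32,"z":0,"ax":0,"ay":0,"az":0},
  {"gripper":1,"x":-1.22,"y":0.11,"z":0,"ax":0,"ay":0,"az":0},
])

```text
clock: 14.67
position: [516.8, -112.4, 189.0]
ee_rot: [0.829, -0.559, 0.001, 0.0]
contact_force: [-1.8, -3.3, 4.5]
gripper_width: 23.3
grasp_force: 59.5
```

```bash
python3 - <<'E'
from h import *
s=arm.read_state(); print(s['wrist_torque'],s['contact_force'],s['gripper_width'],s['position'],s['clock'],np.degrees(yaw()))
d=s['position'][:2]-[581.2,-85.2]; print(np.hypot(*d),np.degrees(np.arctan2(d[1],d[0])))
E
```

```text
[-1.03712919 -0.04198835  0.02305545] [-1.76319758 -3.26507792  4.48860475] 23.344289946414833 [ 516.75311269 -112.44291486  188.98928132] 14.6667 -67.90812220104372
69.96840496405541 -157.08530255808319
```

send_rows([
  {"gripper":1,"x":-1.22,"y":-0.11,"z":0,"ax":0,"ay":0,"az":0},
  {"gripper":1,"x":-1.18,"y":-0.32,"z":0,"ax":0,"ay":0,"az":0},
  {"gripper":1,"x":-1.11,"y":-0.52,"z":0,"ax":0,"ay":0,"az":0},
  {"gripper":1,"x":-1.0,"y":-0.7,"z":0,"ax":0,"ay":0,"az":0},
  {"gripper":1,"x":-0.86,"y":-0.86,"z":0,"ax":0,"ay":0,"az":0},
])

```text
clock: 15.08
position: [519.3, -52.1, 189.0]
ee_rot: [0.83, -0.558, -0.0, 0.001]
contact_force: [-3.5, -2.3, 5.6]
gripper_width: 22.9
grasp_force: 59.5
```

send_rows([
  {"gripper":1,"x":-0.7,"y":-1.0,"z":0,"ax":0,"ay":0,"az":0},
  {"gripper":1,"x":-0.52,"y":-1.11,"z":0,"ax":0,"ay":0,"az":0},
  {"gripper":1,"x":-0.32,"y":-1.18,"z":0,"ax":0,"ay":0,"az":0},
  {"gripper":1,"x":-0.11,"y":-1.22,"z":0,"ax":0,"ay":0,"az":0},
])

```text
clock: 15.42
position: [555.5, -19.5, 188.9]
ee_rot: [0.83, -0.558, -0.0, 0.0]
contact_force: [-1.6, -2.3, 4.8]
gripper_width: 23.0
grasp_force: 59.2
```

send_rows([
  {"gripper":1,"x":0.11,"y":-1.22,"z":0,"ax":0,"ay":0,"az":0},
  {"gripper":1,"x":0.32,"y":-1.18,"z":0,"ax":0,"ay":0,"az":0},
  {"gripper":1,"x":0.52,"y":-1.11,"z":0,"ax":0,"ay":0,"az":0},
  {"gripper":1,"x":0.7,"y":-1.0,"z":0,"ax":0,"ay":0,"az":0},
  {"gripper":1,"x":0.86,"y":-0.86,"z":0,"ax":0,"ay":0,"az":0},
])

```text
clock: 15.83
position: [614.6, -23.0, 188.8]
ee_rot: [0.83, -0.558, -0.001, 0.001]
contact_force: [-3.6, -2.0, 7.0]
gripper_width: 23.1
grasp_force: 59.7
```

send_rows([
  {"gripper":1,"x":1.0,"y":-0.7,"z":0,"ax":0,"ay":0,"az":0},
  {"gripper":1,"x":1.11,"y":-0.52,"z":0,"ax":0,"ay":0,"az":0},
  {"gripper":1,"x":1.18,"y":-0.32,"z":0,"ax":0,"ay":0,"az":0},
  {"gripper":1,"x":1.22,"y":-0.11,"z":0,"ax":0,"ay":0,"az":0},
])

```text
clock: 16.17
position: [646.4, -58.5, 188.7]
ee_rot: [0.83, -0.558, -0.001, 0.001]
contact_force: [-4.4, 0.9, 7.1]
gripper_width: 23.1
grasp_force: 59.9
```

send_rows([
  {"gripper":1,"x":1.22,"y":0.11,"z":0,"ax":0,"ay":0,"az":0},
  {"gripper":1,"x":1.18,"y":0.32,"z":0,"ax":0,"ay":0,"az":0},
  {"gripper":1,"x":1.11,"y":0.52,"z":0,"ax":0,"ay":0,"az":0},
  {"gripper":1,"x":1.0,"y":0.7,"z":0,"ax":0,"ay":0,"az":0},
  {"gripper":1,"x":0.86,"y":0.86,"z":0,"ax":0,"ay":0,"az":0},
])

```text
clock: 16.58
position: [644.3, -116.8, 188.5]
ee_rot: [0.83, -0.558, -0.001, -0.001]
contact_force: [-1.5, 4.8, 6.6]
gripper_width: 22.8
grasp_force: 59.4
```

send_rows([
  {"gripper":1,"x":0.7,"y":1.0,"z":0,"ax":0,"ay":0,"az":0},
  {"gripper":1,"x":0.52,"y":1.11,"z":0,"ax":0,"ay":0,"az":0},
  {"gripper":1,"x":0.32,"y":1.18,"z":0,"ax":0,"ay":0,"az":0},
  {"gripper":1,"x":0.11,"y":1.22,"z":0,"ax":0,"ay":0,"az":0},
])

```text
clock: 16.92
position: [609.2, -149.9, 188.4]
ee_rot: [0.83, -0.558, 0.001, -0.001]
contact_force: [1.1, 5.1, 4.5]
gripper_width: 22.6
grasp_force: 59.2
```

```bash
python3 - <<'E'
from h import *
s=arm.read_state(); print(s['wrist_torque'],s['contact_force'],s['gripper_width'],s['position'],s['clock'],np.degrees(yaw()))
d=s['position'][:2]-[581.2,-85.2]; print(np.hypot(*d),np.degrees(np.arctan2(d[1],d[0])))
E
```

```text
[ 1.686243   -0.46776542  0.03900438] [1.0733398  5.08006074 4.50336358] 22.62107416841627 [ 609.18911015 -149.94653742  188.39538299] 16.9167 -67.84787844143204
70.53725536667616 -66.62178157424758
```

Going very well; turn 2.

send_rows([
  {"gripper":1,"x":-0.11,"y":1.22,"z":0,"ax":0,"ay":0,"az":0},
  {"gripper":1,"x":-0.32,"y":1.18,"z":0,"ax":0,"ay":0,"az":0},
  {"gripper":1,"x":-0.52,"y":1.11,"z":0,"ax":0,"ay":0,"az":0},
  {"gripper":1,"x":-0.7,"y":1.0,"z":0,"ax":0,"ay":0,"az":0},
  {"gripper":1,"x":-0.86,"y":0.86,"z":0,"ax":0,"ay":0,"az":0},
])

```text
clock: 17.33
position: [550.1, -148.1, 188.8]
ee_rot: [0.83, -0.558, 0.002, -0.001]
contact_force: [4.0, 1.2, 3.4]
gripper_width: 22.7
grasp_force: 59.2
```

send_rows([
  {"gripper":1,"x":-1.0,"y":0.7,"z":0,"ax":0,"ay":0,"az":0},
  {"gripper":1,"x":-1.11,"y":0.52,"z":0,"ax":0,"ay":0,"az":0},
  {"gripper":1,"x":-1.18,"y":0.32,"z":0,"ax":0,"ay":0,"az":0},
  {"gripper":1,"x":-1.22,"y":0.11,"z":0,"ax":0,"ay":0,"az":0},
])

```text
clock: 17.67
position: [516.7, -112.6, 188.8]
ee_rot: [0.83, -0.558, 0.001, 0.0]
contact_force: [0.6, -2.9, 5.8]
gripper_width: 23.2
grasp_force: 59.7
```

send_rows([
  {"gripper":1,"x":-1.22,"y":-0.11,"z":0,"ax":0,"ay":0,"az":0},
  {"gripper":1,"x":-1.18,"y":-0.32,"z":0,"ax":0,"ay":0,"az":0},
  {"gripper":1,"x":-1.11,"y":-0.52,"z":0,"ax":0,"ay":0,"az":0},
  {"gripper":1,"x":-1.0,"y":-0.7,"z":0,"ax":0,"ay":0,"az":0},
  {"gripper":1,"x":-0.86,"y":-0.86,"z":0,"ax":0,"ay":0,"az":0},
])

```text
clock: 18.08
position: [518.7, -52.9, 188.7]
ee_rot: [0.83, -0.558, -0.0, 0.001]
contact_force: [-2.2, -2.4, 8.2]
gripper_width: 22.8
grasp_force: 59.7
```

send_rows([
  {"gripper":1,"x":-0.7,"y":-1.0,"z":0,"ax":0,"ay":0,"az":0},
  {"gripper":1,"x":-0.52,"y":-1.11,"z":0,"ax":0,"ay":0,"az":0},
  {"gripper":1,"x":-0.32,"y":-1.18,"z":0,"ax":0,"ay":0,"az":0},
  {"gripper":1,"x":-0.11,"y":-1.22,"z":0,"ax":0,"ay":0,"az":0},
])

```text
clock: 18.42
position: [553.9, -20.1, 188.5]
ee_rot: [0.83, -0.558, -0.001, 0.002]
contact_force: [-3.3, 0.0, 7.8]
gripper_width: 23.0
grasp_force: 59.7
```

send_rows([
  {"gripper":1,"x":0.11,"y":-1.22,"z":0,"ax":0,"ay":0,"az":0},
  {"gripper":1,"x":0.32,"y":-1.18,"z":0,"ax":0,"ay":0,"az":0},
  {"gripper":1,"x":0.52,"y":-1.11,"z":0,"ax":0,"ay":0,"az":0},
  {"gripper":1,"x":0.7,"y":-1.0,"z":0,"ax":0,"ay":0,"az":0},
  {"gripper":1,"x":0.86,"y":-0.86,"z":0,"ax":0,"ay":0,"az":0},
])

```text
clock: 18.83
position: [614.1, -22.9, 188.6]
ee_rot: [0.83, -0.558, -0.001, 0.001]
contact_force: [-2.5, 1.9, 8.1]
gripper_width: 22.9
grasp_force: 60.0
```

send_rows([
  {"gripper":1,"x":1.0,"y":-0.7,"z":0,"ax":0,"ay":0,"az":0},
  {"gripper":1,"x":1.11,"y":-0.52,"z":0,"ax":0,"ay":0,"az":0},
  {"gripper":1,"x":1.18,"y":-0.32,"z":0,"ax":0,"ay":0,"az":0},
  {"gripper":1,"x":1.22,"y":-0.11,"z":0,"ax":0,"ay":0,"az":0},
])

```text
clock: 19.17
position: [646.4, -58.6, 188.6]
ee_rot: [0.83, -0.558, -0.001, 0.001]
contact_force: [-3.0, 1.6, 8.9]
gripper_width: 23.0
grasp_force: 60.1
```

send_rows([
  {"gripper":1,"x":1.22,"y":0.11,"z":0,"ax":0,"ay":0,"az":0},
  {"gripper":1,"x":1.18,"y":0.32,"z":0,"ax":0,"ay":0,"az":0},
  {"gripper":1,"x":1.11,"y":0.52,"z":0,"ax":0,"ay":0,"az":0},
  {"gripper":1,"x":1.0,"y":0.7,"z":0,"ax":0,"ay":0,"az":0},
  {"gripper":1,"x":0.86,"y":0.86,"z":0,"ax":0,"ay":0,"az":0},
])

```text
clock: 19.58
position: [643.8, -117.6, 188.4]
ee_rot: [0.83, -0.558, -0.0, -0.0]
contact_force: [-0.9, 3.2, 7.0]
gripper_width: 23.0
grasp_force: 59.6
```

send_rows([
  {"gripper":1,"x":0.7,"y":1.0,"z":0,"ax":0,"ay":0,"az":0},
  {"gripper":1,"x":0.52,"y":1.11,"z":0,"ax":0,"ay":0,"az":0},
  {"gripper":1,"x":0.32,"y":1.18,"z":0,"ax":0,"ay":0,"az":0},
  {"gripper":1,"x":0.11,"y":1.22,"z":0,"ax":0,"ay":0,"az":0},
])

```text
clock: 19.92
position: [609.1, -149.9, 188.4]
ee_rot: [0.83, -0.558, 0.001, -0.001]
contact_force: [2.4, 3.6, 5.4]
gripper_width: 23.0
grasp_force: 59.3
```

```bash
python3 - <<'E'
from fit import *
s=arm.read_state(); print(s['wrist_torque'],s['contact_force'],s['gripper_width'],s['position'],s['clock'],np.degrees(yaw()))
d=s['position'][:2]-[581.2,-85.2]; print(np.hypot(*d),np.degrees(np.arctan2(d[1],d[0])))
snap('w7'); flanges('w7')
m=arm.camera_model('scene'); im,d=arm.get_image('scene'); np.savez('s3.npz',im=im,d=d,P=cloud('scene',d,m)); print('scene'); flanges('s3')
E
```

```text
[ 1.17557004 -0.5757843  -0.02122688] [2.40685665 3.5983495  5.38344644] 22.98448626619887 [ 609.08609713 -149.9199715   188.43636867] 19.9167 -67.86352296290845
70.4720449810626 -66.69008809155736
scene
-20 22 [537.7 543.5 546.7 551.  554.3]
-17 22 [110.  537.  541.8 548.5 553.5]
-14 27 [106.8 320.5 539.5 547.2 551.8]
-11 19 [ 98.8 106.4 108.1 540.9 551. ]
-8 13 [ 99.1 105.5 106.7 109.1 285.5]
-5 19 [ 97.4 104.6 106.8 112.  118.6]
-2 38 [ 81.6 104.  113.  119.9 121.9]
46 18 [ 94.  103.9 117.4 124.3 130.4]
49 49 [ 90.3  99.9 115.1 125.4 130.3]
52 9 [115.2 127.6 127.9 129.4 131.2]
```

send_rows([
  {"gripper":1,"x":-0.11,"y":1.22,"z":0,"ax":0,"ay":0,"az":0},
  {"gripper":1,"x":-0.32,"y":1.18,"z":0,"ax":0,"ay":0,"az":0},
  {"gripper":1,"x":-0.52,"y":1.11,"z":0,"ax":0,"ay":0,"az":0},
  {"gripper":1,"x":-0.7,"y":1.0,"z":0,"ax":0,"ay":0,"az":0},
  {"gripper":1,"x":-0.86,"y":0.86,"z":0,"ax":0,"ay":0,"az":0},
])

```text
clock: 20.43
position: [550.4, -148.2, 188.7]
ee_rot: [0.83, -0.558, 0.002, 0.0]
contact_force: [1.9, -2.7, 4.0]
gripper_width: 23.0
grasp_force: 59.4
```

send_rows([
  {"gripper":1,"x":-1.0,"y":0.7,"z":0,"ax":0,"ay":0,"az":0},
  {"gripper":1,"x":-1.11,"y":0.52,"z":0,"ax":0,"ay":0,"az":0},
  {"gripper":1,"x":-1.18,"y":0.32,"z":0,"ax":0,"ay":0,"az":0},
  {"gripper":1,"x":-1.22,"y":0.11,"z":0,"ax":0,"ay":0,"az":0},
])

```text
clock: 20.77
position: [516.8, -112.7, 188.8]
ee_rot: [0.83, -0.558, 0.001, 0.001]
contact_force: [-0.4, -2.8, 7.3]
gripper_width: 22.9
grasp_force: 60.0
```

send_rows([
  {"gripper":1,"x":-1.22,"y":-0.11,"z":0,"ax":0,"ay":0,"az":0},
  {"gripper":1,"x":-1.18,"y":-0.32,"z":0,"ax":0,"ay":0,"az":0},
  {"gripper":1,"x":-1.11,"y":-0.52,"z":0,"ax":0,"ay":0,"az":0},
  {"gripper":1,"x":-1.0,"y":-0.7,"z":0,"ax":0,"ay":0,"az":0},
  {"gripper":1,"x":-0.86,"y":-0.86,"z":0,"ax":0,"ay":0,"az":0},
])

```text
clock: 21.18
position: [518.7, -52.8, 188.7]
ee_rot: [0.83, -0.558, -0.001, 0.002]
contact_force: [-3.3, -2.4, 9.3]
gripper_width: 22.7
grasp_force: 59.9
```

send_rows([
  {"gripper":1,"x":-0.7,"y":-1.0,"z":0,"ax":0,"ay":0,"az":0},
  {"gripper":1,"x":-0.52,"y":-1.11,"z":0,"ax":0,"ay":0,"az":0},
  {"gripper":1,"x":-0.32,"y":-1.18,"z":0,"ax":0,"ay":0,"az":0},
  {"gripper":1,"x":-0.11,"y":-1.22,"z":0,"ax":0,"ay":0,"az":0},
])

```text
clock: 21.52
position: [554.5, -19.8, 188.5]
ee_rot: [0.83, -0.558, -0.001, 0.002]
contact_force: [-4.3, 0.1, 8.9]
gripper_width: 23.2
grasp_force: 59.7
```

send_rows([
  {"gripper":1,"x":0.11,"y":-1.22,"z":0,"ax":0,"ay":0,"az":0},
  {"gripper":1,"x":0.32,"y":-1.18,"z":0,"ax":0,"ay":0,"az":0},
  {"gripper":1,"x":0.52,"y":-1.11,"z":0,"ax":0,"ay":0,"az":0},
  {"gripper":1,"x":0.7,"y":-1.0,"z":0,"ax":0,"ay":0,"az":0},
  {"gripper":1,"x":0.86,"y":-0.86,"z":0,"ax":0,"ay":0,"az":0},
])

```text
clock: 21.93
position: [614.5, -23.0, 188.5]
ee_rot: [0.83, -0.558, -0.001, 0.002]
contact_force: [-2.4, 0.1, 9.3]
gripper_width: 23.2
grasp_force: 60.1
```

send_rows([
  {"gripper":1,"x":1.0,"y":-0.7,"z":0,"ax":0,"ay":0,"az":0},
  {"gripper":1,"x":1.11,"y":-0.52,"z":0,"ax":0,"ay":0,"az":0},
  {"gripper":1,"x":1.18,"y":-0.32,"z":0,"ax":0,"ay":0,"az":0},
  {"gripper":1,"x":1.22,"y":-0.11,"z":0,"ax":0,"ay":0,"az":0},
])

```text
clock: 22.27
position: [646.5, -58.8, 188.4]
ee_rot: [0.83, -0.558, -0.001, 0.002]
contact_force: [-3.7, 1.2, 9.2]
gripper_width: 22.9
grasp_force: 60.3
```

send_rows([
  {"gripper":1,"x":1.22,"y":0.11,"z":0,"ax":0,"ay":0,"az":0},
  {"gripper":1,"x":1.18,"y":0.32,"z":0,"ax":0,"ay":0,"az":0},
  {"gripper":1,"x":1.11,"y":0.52,"z":0,"ax":0,"ay":0,"az":0},
  {"gripper":1,"x":1.0,"y":0.7,"z":0,"ax":0,"ay":0,"az":0},
  {"gripper":1,"x":0.86,"y":0.86,"z":0,"ax":0,"ay":0,"az":0},
])

```text
clock: 22.68
position: [644.0, -117.4, 188.2]
ee_rot: [0.83, -0.558, -0.001, 0.0]
contact_force: [-1.4, 4.7, 8.9]
gripper_width: 23.4
grasp_force: 59.7
```

send_rows([
  {"gripper":1,"x":0.7,"y":1.0,"z":0,"ax":0,"ay":0,"az":0},
  {"gripper":1,"x":0.52,"y":1.11,"z":0,"ax":0,"ay":0,"az":0},
  {"gripper":1,"x":0.32,"y":1.18,"z":0,"ax":0,"ay":0,"az":0},
  {"gripper":1,"x":0.11,"y":1.22,"z":0,"ax":0,"ay":0,"az":0},
  {"gripper":1,"x":0,"y":0,"z":0,"ax":0,"ay":0,"az":0},
])

```text
clock: 23.1
position: [607.8, -150.4, 188.4]
ee_rot: [0.829, -0.559, 0.0, -0.0]
contact_force: [0.6, -0.2, 4.6]
gripper_width: 22.9
grasp_force: 59.3
```

send_rows([
  {"gripper":1,"x":0,"y":0,"z":0,"ax":0,"ay":0,"az":0},
  {"gripper":1,"x":0,"y":0,"z":0,"ax":0,"ay":0,"az":0},
  {"gripper":1,"x":0,"y":0,"z":0,"ax":0,"ay":0,"az":0},
])

```text
clock: 23.35
position: [608.6, -150.3, 188.0]
ee_rot: [0.83, -0.558, -0.0, 0.001]
contact_force: [-0.9, -0.2, 5.5]
gripper_width: 22.8
grasp_force: 59.5
```

send_rows([
  {"gripper":-1,"x":0,"y":0,"z":0,"ax":0,"ay":0,"az":0},
  {"gripper":-1,"x":0,"y":0,"z":0,"ax":0,"ay":0,"az":0},
  {"gripper":-1,"x":0,"y":0,"z":0,"ax":0,"ay":0,"az":0},
  {"gripper":-1,"x":0,"y":0,"z":0,"ax":0,"ay":0,"az":0},
  {"gripper":-1,"x":0,"y":0,"z":0,"ax":0,"ay":0,"az":0},
])

```text
clock: 23.77
position: [608.4, -150.4, 187.0]
ee_rot: [0.83, -0.558, -0.001, 0.0]
contact_force: [-0.2, 0.4, -0.1]
gripper_width: 81.7
grasp_force: 0.0
```

send_rows([
  {"gripper":-1,"x":0,"y":0,"z":-1,"ax":0,"ay":0,"az":0},
  {"gripper":-1,"x":0,"y":0,"z":-3,"ax":0,"ay":0,"az":0},
  {"gripper":-1,"x":0,"y":0,"z":-4,"ax":0,"ay":0,"az":0},
  {"gripper":-1,"x":0,"y":0,"z":-3,"ax":0,"ay":0,"az":0},
  {"gripper":-1,"x":0,"y":0,"z":-1,"ax":0,"ay":0,"az":0},
])

```text
clock: 24.18
position: [610.6, -151.3, 315.1]
ee_rot: [0.83, -0.558, 0.005, -0.002]
contact_force: [-0.1, -0.1, 1.4]
gripper_width: 85.9
grasp_force: 0.0
```

send_rows([
  {"gripper":-1,"x":-3.5,"y":0,"z":0,"ax":0,"ay":0,"az":0},
  {"gripper":-1,"x":-3.5,"y":0,"z":0,"ax":0,"ay":0,"az":0},
  {"gripper":-1,"x":-2,"y":0,"z":0,"ax":0,"ay":0,"az":0},
  {"gripper":-1,"x":0,"y":0,"z":0,"ax":0,"ay":0,"az":0},
  {"gripper":-1,"x":0,"y":0,"z":0,"ax":0,"ay":0,"az":0},
])

```text
clock: 24.6
position: [574.6, -66.3, 308.7]
ee_rot: [0.83, -0.558, 0.0, -0.0]
contact_force: [0.2, 0.5, 0.2]
gripper_width: 85.6
grasp_force: 0.0
```

send_rows([
  {"gripper":-1,"x":0,"y":0,"z":0,"ax":0,"ay":0,"az":0},
  {"gripper":-1,"x":0,"y":0,"z":0,"ax":0,"ay":0,"az":0},
])

```text
clock: 24.77
position: [575.1, -67.8, 307.8]
ee_rot: [0.829, -0.559, 0.0, 0.0]
contact_force: [1.0, -0.7, -0.7]
gripper_width: 85.3
grasp_force: 0.0
```

```bash
python3 - <<'E'
from fit import *
print(arm.read_state()['joint_vel'].round(3)); plan([0,0,0])
snap('w8'); flanges('w8'); boss('w8',(581.5,-85),zt=191,tol=4)
P=np.load('w8.npz')['P']; z=P[...,2]; m=(z>222)&(z<240)&(np.hypot(P[...,0]-608,P[...,1]+150)<40); print('handle',rect(P[m]),np.median(z[m]))
E
```

```text
[-0.006  0.006 -0.001 -0.002  0.002 -0.004]
clock 24.77 at [575.1 -67.8 307.8] yaw -67.94 shift cm [-27.89  50.75  30.78] az 0
-20 40 [116.9 117.3 117.8 118.3 118.5]
-17 11 [113.8 115.1 117.  117.5 118. ]
-14 28 [113.1 113.7 114.  114.4 114.8]
-11 44 [112.8 113.5 114.  114.5 115.5]
-8 38 [113.2 113.7 114.1 114.6 114.9]
-5 77 [107.  113.8 114.5 119.6 126.7]
-2 215 [ 96.7 114.5 120.8 126.7 128.4]
1 55 [126.9 127.6 127.9 128.4 129.2]
46 105 [ 90.8  99.7 114.7 124.1 128.2]
49 319 [ 89.7  98.5 113.9 123.3 128.7]
52 47 [127.3 128.  128.5 128.9 129.8]
boss 1022 (array([582. , -85.3]), array([31.2, 32.7]), 23.1) 191.5
handle (array([ 609.7, -149.7]), array([22.4, 22.5]), 85.2) 229.22291178351335
```

Module top 127.9 mm against port top 128.5 mm, so they are level within about 0.6 mm. I cross-check with the scene camera and find the port's rear face.

```bash
python3 - <<'E'
from fit import *
for c in ('scene','top'):
    m=arm.camera_model(c); im,d=arm.get_image(c); np.savez(c+'4.npz',im=im,d=d,P=cloud(c,d,m))
print('scene'); flanges('scene4')
for name in ('w8','top4','scene4'):
    D=np.load(name+'.npz'); P=D['P']; im=D['im'].astype(int)
    bx=(P[...,:2]-C)@e; by=(P[...,:2]-C)@n; z=P[...,2]
    t=(im[...,2]>im[...,0]+20)&(bx>60)&(bx<180)&(abs(by)<45)&(z>126)&(z<142)
    print(name,t.sum(),np.percentile(bx[t],[3,50,97]).round(1),np.percentile(by[t],[2,98]).round(1),np.median(z[t]).round(1)) if t.sum() else print(name,0)
print('bench origin',C)
for b in (150,):
    p=C+b*e; plan([p[0],p[1],308],np.radians(-82.5))
E
```

```text
scene
-11 9 [113.7 115.  115.8 116.1 116.7]
-8 10 [105.4 113.  114.6 115.1 115.3]
-5 20 [ 96.5 111.5 113.8 116.  126.8]
-2 34 [ 92.2 113.9 120.8 127.7 130.3]
46 15 [ 99.4 103.1 124.1 126.5 129.2]
49 46 [ 91.9 102.3 117.9 127.4 130.7]
w8 439 [121.7 123.8 132.8] [-29.1  30.2] 134.9
top4 0
scene4 79 [122.  126.5 132.8] [-31.8  30.7] 135.9
bench origin [564.535  43.682]
clock 24.92 at [575.  -67.9 307.5] yaw -67.95 shift cm [-25.25  -6.98  -0.05] az 14.55
```

send_rows([
  {"gripper":1,"x":0,"y":0,"z":0,"ax":0,"ay":0,"az":4.85},
  {"gripper":1,"x":0,"y":0,"z":0,"ax":0,"ay":0,"az":4.85},
  {"gripper":1,"x":0,"y":0,"z":0,"ax":0,"ay":0,"az":4.85},
  {"gripper":1,"x":-2.9,"y":-0.04,"z":0,"ax":0,"ay":0,"az":0},
  {"gripper":1,"x":-3.1,"y":-0.05,"z":0,"ax":0,"ay":0,"az":0},
])

```text
clock: 25.33
position: [568.0, -8.6, 307.3]
ee_rot: [0.751, -0.661, -0.0, 0.0]
contact_force: [0.1, 0.5, -0.3]
gripper_width: 25.8
grasp_force: 0.0
```

send_rows([
  {"gripper":1,"x":-3.1,"y":-0.05,"z":0,"ax":0,"ay":0,"az":0},
  {"gripper":1,"x":-3.1,"y":-0.05,"z":0,"ax":0,"ay":0,"az":0},
  {"gripper":1,"x":-3.1,"y":-0.05,"z":0,"ax":0,"ay":0,"az":0},
  {"gripper":1,"x":-3.1,"y":-0.05,"z":0,"ax":0,"ay":0,"az":0},
  {"gripper":1,"x":-3.1,"y":-0.05,"z":0,"ax":0,"ay":0,"az":0},
])

```text
clock: 25.75
position: [549.8, 147.4, 307.7]
ee_rot: [0.752, -0.659, 0.0, 0.0]
contact_force: [0.3, -0.3, -1.0]
gripper_width: -0.3
grasp_force: 0.0
```

send_rows([
  {"gripper":1,"x":-3.1,"y":-0.05,"z":0,"ax":0,"ay":0,"az":0},
  {"gripper":1,"x":-3.1,"y":-0.03,"z":0,"ax":0,"ay":0,"az":0},
  {"gripper":1,"x":0,"y":0,"z":2,"ax":0,"ay":0,"az":0},
  {"gripper":1,"x":0,"y":0,"z":3,"ax":0,"ay":0,"az":0},
  {"gripper":1,"x":0,"y":0,"z":3,"ax":0,"ay":0,"az":0},
])

```text
clock: 26.17
position: [543.1, 208.8, 227.5]
ee_rot: [0.752, -0.659, 0.0, -0.001]
contact_force: [0.7, 0.3, -0.7]
gripper_width: 0.1
grasp_force: 0.0
```

```bash
python3 - <<'E'
from fit import *
p=C+165*e; plan([p[0],p[1],85],np.radians(-82.5)); s=arm.read_state(); print((s['position'][:2]-C)@e,(s['position'][:2]-C)@n,s['gripper_width'])
E
```

```text
clock 26.17 at [543.1 208.8 227.5] yaw -82.4 shift cm [ 0.16  0.06 14.25] az 0.1
166.4544501215527 -0.31144610657183713 0.08728819405978397
```

Descend behind the plate, then push to just short of contact.

send_rows([
  {"gripper":1,"x":0,"y":0,"z":3.5,"ax":0,"ay":0,"az":0},
  {"gripper":1,"x":0,"y":0,"z":3.5,"ax":0,"ay":0,"az":0},
  {"gripper":1,"x":0,"y":0,"z":3.5,"ax":0,"ay":0,"az":0},
  {"gripper":1,"x":0,"y":0,"z":2.5,"ax":0,"ay":0,"az":0},
  {"gripper":1,"x":0,"y":0,"z":1,"ax":0,"ay":0,"az":0},
])

```text
clock: 26.58
position: [540.5, 206.2, 83.3]
ee_rot: [0.752, -0.66, -0.001, 0.004]
contact_force: [-1.0, -0.4, 0.2]
gripper_width: 0.2
grasp_force: 0.0
```

send_rows([
  {"gripper":1,"x":0.5,"y":0,"z":0,"ax":0,"ay":0,"az":0},
  {"gripper":1,"x":0.5,"y":0,"z":0,"ax":0,"ay":0,"az":0},
  {"gripper":1,"x":0.5,"y":0,"z":0,"ax":0,"ay":0,"az":0},
  {"gripper":1,"x":0.3,"y":0,"z":0,"ax":0,"ay":0,"az":0},
  {"gripper":1,"x":0,"y":0,"z":0,"ax":0,"ay":0,"az":0},
])

```text
clock: 27.0
position: [545.9, 189.8, 89.7]
ee_rot: [0.752, -0.659, 0.0, -0.002]
contact_force: [-0.0, -1.2, 0.5]
gripper_width: -0.1
grasp_force: 0.0
```

send_rows([
  {"gripper":1,"x":0.3,"y":0,"z":0,"ax":0,"ay":0,"az":0},
  {"gripper":1,"x":0.3,"y":0,"z":0,"ax":0,"ay":0,"az":0},
  {"gripper":1,"x":0.3,"y":0,"z":0,"ax":0,"ay":0,"az":0},
  {"gripper":1,"x":0,"y":0,"z":0,"ax":0,"ay":0,"az":0},
])

```text
clock: 27.33
position: [546.2, 181.0, 88.2]
ee_rot: [0.752, -0.659, 0.0, -0.0]
contact_force: [-0.3, 0.5, 1.5]
gripper_width: -0.2
grasp_force: 0.0
```

```bash
python3 - <<'E'
from fit import *
s=arm.read_state(); print((s['position'][:2]-C)@e,(s['position'][:2]-C)@n,s['position'],s['contact_force'][:2]@e)
E
```

```text
138.54739165318543 0.23590083908117704 [546.2189388  181.02025466  88.16248365] 0.4946180829686041
```

send_rows([
  {"gripper":1,"x":0.3,"y":0,"z":0,"ax":0,"ay":0,"az":0},
  {"gripper":1,"x":0.3,"y":0,"z":0,"ax":0,"ay":0,"az":0},
  {"gripper":1,"x":0.3,"y":0,"z":0,"ax":0,"ay":0,"az":0},
  {"gripper":1,"x":0.3,"y":0,"z":0,"ax":0,"ay":0,"az":0},
  {"gripper":1,"x":0.3,"y":0,"z":0,"ax":0,"ay":0,"az":0},
])

```text
clock: 27.75
position: [548.2, 166.1, 87.8]
ee_rot: [0.752, -0.659, 0.0, -0.0]
contact_force: [-0.8, 1.9, 0.4]
gripper_width: -0.2
grasp_force: 0.0
```

send_rows([
  {"gripper":1,"x":0.3,"y":0,"z":0,"ax":0,"ay":0,"az":0},
  {"gripper":1,"x":0.3,"y":0,"z":0,"ax":0,"ay":0,"az":0},
  {"gripper":1,"x":0.3,"y":0,"z":0,"ax":0,"ay":0,"az":0},
  {"gripper":1,"x":0.3,"y":0,"z":0,"ax":0,"ay":0,"az":0},
  {"gripper":1,"x":0.3,"y":0,"z":0,"ax":0,"ay":0,"az":0},
])

```text
clock: 28.17
position: [550.1, 151.2, 87.8]
ee_rot: [0.752, -0.659, 0.0, -0.0]
contact_force: [0.5, 1.3, -0.0]
gripper_width: -0.3
grasp_force: 0.0
```

```bash
python3 - <<'E'
from fit import *
s=arm.read_state(); print((s['position'][:2]-C)@e,(s['position'][:2]-C)@n,s['position'],s['contact_force'][:2]@e)
m=arm.camera_model('scene'); im,d=arm.get_image('scene'); np.savez('s5.npz',im=im,d=d,P=cloud('scene',d,m)); 
D=np.load('s5.npz'); P=D['P']; im=D['im'].astype(int); bx=(P[...,:2]-C)@e; by=(P[...,:2]-C)@n; z=P[...,2]
br=(im[...,0]>im[...,2]+30)&(im[...,0]>im[...,1])&(abs(by)<19)&(z>120)&(z<133)&(bx>-10)&(bx<60); print(np.histogram(bx[br],bins=range(-10,60,3)))
E
```

```text
108.49408049175747 0.2715678598588901 [550.10590796 151.21789266  87.79513822] 1.195361600561709
(array([ 0,  0, 12, 14, 10,  0, 12, 18,  7,  0,  0,  0,  0,  0,  0,  0,  0,
        0,  0,  0,  0,  0,  2]), array([-10,  -7,  -4,  -1,   2,   5,   8,  11,  14,  17,  20,  23,  26,
        29,  32,  35,  38,  41,  44,  47,  50,  53,  56,  59]))
```

send_rows([
  {"gripper":1,"x":0.2,"y":0,"z":0,"ax":0,"ay":0,"az":0},
  {"gripper":1,"x":0.2,"y":0,"z":0,"ax":0,"ay":0,"az":0},
  {"gripper":1,"x":0.2,"y":0,"z":0,"ax":0,"ay":0,"az":0},
])

```text
clock: 28.47
position: [550.5, 145.3, 87.7]
ee_rot: [0.752, -0.659, -0.0, 0.0]
contact_force: [-1.0, 2.1, 2.5]
gripper_width: 0.1
grasp_force: 0.0
```

send_rows([
  {"gripper":1,"x":0.1,"y":0,"z":0,"ax":0,"ay":0,"az":0},
  {"gripper":1,"x":0.1,"y":0,"z":0,"ax":0,"ay":0,"az":0},
  {"gripper":1,"x":0,"y":0,"z":0,"ax":0,"ay":0,"az":0},
])

```text
clock: 28.72
position: [550.6, 145.4, 87.7]
ee_rot: [0.752, -0.659, -0.001, -0.001]
contact_force: [-3.2, 8.8, 0.5]
gripper_width: 0.1
grasp_force: 0.0
```

send_rows([
  {"gripper":1,"x":0.1,"y":0,"z":0,"ax":0,"ay":0,"az":0},
  {"gripper":1,"x":0.1,"y":0,"z":0,"ax":0,"ay":0,"az":0},
  {"gripper":1,"x":0,"y":0,"z":0,"ax":0,"ay":0,"az":0},
])

```text
clock: 28.97
position: [550.7, 145.4, 87.8]
ee_rot: [0.752, -0.659, -0.002, -0.002]
contact_force: [-6.4, 15.9, 0.8]
gripper_width: 0.2
grasp_force: 0.0
```

It has hit the stop: force rises to 17 N with no further motion. I back off, rise and check.

send_rows([
  {"gripper":1,"x":-0.5,"y":0,"z":0,"ax":0,"ay":0,"az":0},
  {"gripper":1,"x":-1,"y":0,"z":0,"ax":0,"ay":0,"az":0},
  {"gripper":1,"x":-1.5,"y":0,"z":0,"ax":0,"ay":0,"az":0},
  {"gripper":1,"x":-1.5,"y":0,"z":-0.5,"ax":0,"ay":0,"az":0},
  {"gripper":1,"x":-0.5,"y":0,"z":-2,"ax":0,"ay":0,"az":0},
])

```text
clock: 29.38
position: [542.7, 192.1, 110.2]
ee_rot: [0.752, -0.659, -0.001, 0.003]
contact_force: [-0.0, -0.2, 0.1]
gripper_width: 0.1
grasp_force: 0.0
```

send_rows([
  {"gripper":1,"x":0,"y":0,"z":-4,"ax":0,"ay":0,"az":0},
  {"gripper":1,"x":0,"y":0,"z":-4,"ax":0,"ay":0,"az":0},
  {"gripper":1,"x":0,"y":0,"z":-4,"ax":0,"ay":0,"az":0},
  {"gripper":1,"x":0,"y":0,"z":-4,"ax":0,"ay":0,"az":0},
  {"gripper":1,"x":0,"y":0,"z":-4,"ax":0,"ay":0,"az":0},
])

```text
clock: 29.8
position: [544.1, 191.7, 315.4]
ee_rot: [0.752, -0.659, 0.0, -0.0]
contact_force: [0.8, 0.2, -0.1]
gripper_width: -0.2
grasp_force: 0.0
```

send_rows([
  {"gripper":1,"x":0,"y":0,"z":0,"ax":0,"ay":0,"az":0},
  {"gripper":1,"x":0,"y":0,"z":0,"ax":0,"ay":0,"az":0},
  {"gripper":1,"x":0,"y":0,"z":0,"ax":0,"ay":0,"az":0},
  {"gripper":1,"x":0,"y":0,"z":0,"ax":0,"ay":0,"az":0},
])

```text
clock: 30.13
position: [544.0, 191.2, 311.2]
ee_rot: [0.752, -0.659, -0.001, 0.002]
contact_force: [-0.1, -0.1, 0.3]
gripper_width: 0.1
grasp_force: 0.0
```

```bash
python3 - <<'E'
from fit import *
print(arm.read_state()['joint_vel'].round(3),arm.read_state()['clock'])
snap('w9',crop=(130,40,270,250),f=2.2)
D=np.load('w9.npz'); P=D['P']; im=D['im'].astype(int); bx=(P[...,:2]-C)@e; by=(P[...,:2]-C)@n; z=P[...,2]
br=(im[...,0]>im[...,2]+30)&(im[...,0]>im[...,1])&(abs(by)<19)&(z>118)&(z<133)
for lo in range(-8,22,2):
    t=br&(bx>=lo)&(bx<lo+2)
    if t.sum()>3: print(lo,t.sum(),np.percentile(z[t],[10,50,90]).round(1))
t=(im[...,2]>im[...,0]+20)&(bx>60)&(bx<150)&(abs(by)<45)&(z>126)&(z<142); print(np.percentile(bx[t],[3,50,97]).round(1))
boss('w9',(581.5,-85),zt=191,tol=4)
E
```

```text
[-0.003  0.011 -0.005  0.005  0.002  0.004] 30.1333
-2 52 [126.5 127.3 128. ]
0 81 [127.1 128.  129.1]
2 77 [127.1 128.2 129.1]
4 77 [126.7 127.7 129.1]
6 70 [127.5 128.6 129.6]
8 74 [127.4 128.5 129.9]
10 113 [122.3 127.7 129.2]
[78.6 84.  88.4]Traceback (most recent call last):
  File "<stdin>", line 10, in <module>
  File "fit.py", line 23, in boss
    Q=deproj('wrist',np.c_[u,v],z=zt); print('boss',m.sum(),rect(Q),np.median(z[m]).round(1))
  File "h.py", line 8, in deproj
    n=cv2.undistortPoints(np.array(uv,float).reshape(-1,1,2),K,np.array(m['distortion'],float)).reshape(-1,2)
      ~~~~~~~~~~~~~~~~~~~^^^^^^^^^^^^^^^^^^^^^^^^^^^^^^^^^^^^^^^^^^^^^^^^^^^^^^^^^^^^^^^^^^^^^^
cv2.error: OpenCV(4.12.0) /io/opencv/modules/calib3d/src/undistort.dispatch.cpp:347: error: (-215:Assertion failed) CV_IS_MAT(_src) && CV_IS_MAT(_dst) && (_src->rows == 1 || _src->cols == 1) && (_dst->rows == 1 || _dst->cols == 1) && _src->cols + _src->rows - 1 == _dst->rows + _dst->cols - 1 && (CV_MAT_TYPE(_src->type) == CV_32FC2 || CV_MAT_TYPE(_src->type) == CV_64FC2) && (CV_MAT_TYPE(_dst->type) == CV_32FC2 || CV_MAT_TYPE(_dst->type) == CV_64FC2) in function 'cvUndistortPointsInternal'
```

View pics/w9.png

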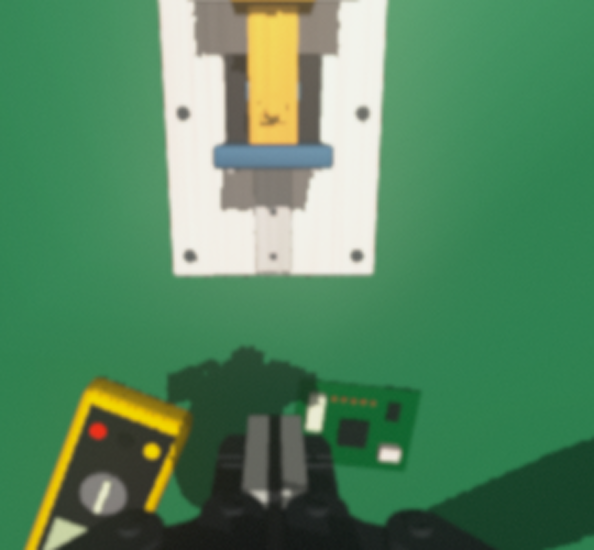

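The flanges now form one 12 mm brass block with tops level (127.9 and 128.3 mm). The back plate has moved about 44.4 mm, and the arm is clear. The crank was last seen seated with its boss top at 191 mm. I'm handing in.

```bash
python3 -c "
from bench import arm
print(arm.job_done())"
```

```text
the job is handed in; nothing more can be done
None
```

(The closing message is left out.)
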